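# Make up the subculture kit and the counting kit

## Task

Make up the two cell-culture kits on the bench. The subculture kit goes in the tray with three bays: the taller glass bottle, the single petri dish and the centrifuge tube; the counting kit goes in the tray with two bays: the shorter glass bottle and the counting-chamber case. Put one thing in each bay (whichever bay you like), bottles and tube standing upright, dish and case flat with lid and label up; set things down without dropping them, and leave the dish stack, the tip box and the tally counter where they are.

Things in the scene. Friction and masses are not known exactly. Their poses are not given: they have to be found in the camera images.
- tray_three_bays: White plastic kit tray with a row of three equal bays, 138 x 286 mm, 22 mm high, walls and dividers 4 mm, bay floors 4 mm above the bench; it stands fast on the bench. Each bay is 130 mm (along tray x) by 90 mm (along tray y); bay centres at tray y = -94, 0 and +94 mm. Origin: centre of its underside, on the bench; x across the tray, y along the row of bays, z up.
- tray_two_bays: White plastic kit tray with two equal bays, 138 x 232 mm, otherwise like the other tray (22 mm high, walls 4 mm, floors 4 mm above the bench, stands fast). Each bay is 130 mm (along tray x) by 110 mm (along tray y); bay centres at tray y = -57 and +57 mm. Origin: centre of its underside, on the bench; x across the tray, y along the row of bays, z up.
- tall_bottle: The larger of two empty clear glass laboratory bottles, round, standing upright: 143 mm high, body 70 mm across up to 98 mm height, then a shoulder narrowing to 36 mm at 118 mm; blue screw cap 50 mm across from 120 to 143 mm height; about 240 g. Origin: centre of its underside; z up.
- short_bottle: The smaller empty clear glass laboratory bottle, round, standing upright: 105 mm high, body 56 mm across up to 64 mm height, shoulder narrowing to 36 mm at 80 mm; blue screw cap 50 mm across from 82 to 105 mm height; about 130 g. Origin: centre of its underside; z up.
- dish: A single lidded petri dish, frosted clear plastic, lying flat, lid up: 60 mm across (lid, from 6 mm height up; the base below it is 55 mm across), 20 mm high; about 30 g. Origin: centre of its underside; z up.
- tube: Self-standing plastic centrifuge tube, frosted clear, standing upright on its flat skirt: 28 mm across, 115 mm high, blue screw cap 34 mm across from 101 to 115 mm height; about 25 g. Origin: centre of its underside; z up.
- chamber_case: Counting-chamber case, a flat closed grey plastic box with a white paper label on top, lying label up: 80 mm (its x) by 42 mm (its y), 20 mm high; about 70 g. Origin: centre of its underside; x along its length, z up.
- dish_stack: Bystander: stack of four larger petri dishes, 92 mm across, 60 mm high. Origin: centre of its underside; z up.
- tip_box: Bystander: box of pipette tips, grey foot with clear lid, 85 x 120 mm, 58 mm high. Origin: centre of its underside; z up.
- tally_counter: Bystander: chrome hand tally counter with a finger ring, round, 45 mm across, 22 mm high, lying face up. Origin: centre of its underside; z up.
Things that resemble listed ones, but are neither listed nor needed, are in the scene too. Leave any black or turquoise look-alike of the short_bottle alone.

How it is judged:
At the end, for the whole second after the job is handed in: Tall bottle, dish and tube lie each in their own bay of the three-bay tray, short bottle and case each in their own bay of the two-bay tray: origin within the bay, on its floor (underside 1 to 8 mm above the bench), upright within 0.08 rad, at rest (10 mm/s, 0.1 rad/s) (x of tall_bottle in the frame of tray_three_bays between -0.066 and 0.066 m and z of tall_bottle in the frame of tray_three_bays between 0.001 and 0.008 m and angle between each of tall_bottle, dish, tube, short_bottle, chamber_case's own z axis and vertical below 0.08 rad and linear speed of each of tall_bottle, dish, tube, short_bottle, chamber_case below 0.01 m/s and angular speed of each of tall_bottle, dish, tube, short_bottle, chamber_case below 0.1 rad/s and x of dish in the frame of tray_three_bays between -0.066 and 0.066 m and z of dish in the frame of tray_three_bays between 0.001 and 0.008 m and x of tube in the frame of tray_three_bays between -0.066 and 0.066 m and z of tube in the frame of tray_three_bays between 0.001 and 0.008 m and ((y of tall_bottle in the frame of tray_three_bays between -0.141 and -0.047 m and y of dish in the frame of tray_three_bays between -0.047 and 0.047 m and y of tube in the frame of tray_three_bays between 0.047 and 0.141 m) or (y of tall_bottle in the frame of tray_three_bays between -0.141 and -0.047 m and y of dish in the frame of tray_three_bays between 0.047 and 0.141 m and y of tube in the frame of tray_three_bays between -0.047 and 0.047 m) or (y of tall_bottle in the frame of tray_three_bays between -0.047 and 0.047 m and y of dish in the frame of tray_three_bays between -0.141 and -0.047 m and y of tube in the frame of tray_three_bays between 0.047 and 0.141 m) or (y of tall_bottle in the frame of tray_three_bays between -0.047 and 0.047 m and y of dish in the frame of tray_three_bays between 0.047 and 0.141 m and y of tube in the frame of tray_three_bays between -0.141 and -0.047 m) or (y of tall_bottle in the frame of tray_three_bays between 0.047 and 0.141 m and y of dish in the frame of tray_three_bays between -0.141 and -0.047 m and y of tube in the frame of tray_three_bays between -0.047 and 0.047 m) or (y of tall_bottle in the frame of tray_three_bays between 0.047 and 0.141 m and y of dish in the frame of tray_three_bays between -0.047 and 0.047 m and y of tube in the frame of tray_three_bays between -0.141 and -0.047 m)) and x of short_bottle in the frame of tray_two_bays between -0.066 and 0.066 m and z of short_bottle in the frame of tray_two_bays between 0.001 and 0.008 m and x of chamber_case in the frame of tray_two_bays between -0.066 and 0.066 m and z of chamber_case in the frame of tray_two_bays between 0.001 and 0.008 m and ((y of short_bottle in the frame of tray_two_bays between -0.114 and 0 m and y of chamber_case in the frame of tray_two_bays between 0 and 0.114 m) or (y of short_bottle in the frame of tray_two_bays between 0 and 0.114 m and y of chamber_case in the frame of tray_two_bays between -0.114 and 0 m))); the robot touches nothing.
It fails at once if a stock item is dropped (it falls free, touching nothing, faster than 0.7 m/s, a fall of about 25 mm) ((contact force between tall_bottle and anything else below 0.01 N and linear speed of tall_bottle above 0.7 m/s) or (contact force between dish and anything else below 0.01 N and linear speed of dish above 0.7 m/s) or (contact force between tube and anything else below 0.01 N and linear speed of tube above 0.7 m/s) or (contact force between short_bottle and anything else below 0.01 N and linear speed of short_bottle above 0.7 m/s) or (contact force between chamber_case and anything else below 0.01 N and linear speed of chamber_case above 0.7 m/s)).
It fails at once if the dish stack, the tip box or the tally counter is moved by more than 15 mm (distance of any of dish_stack, tip_box, tally_counter from where it was at the start of the episode above 0.015 m).
It also fails if it takes over 125 s, if anything falls off the work surface, if the arm or the gripper's body presses on something with over 40 N, if the wrist force passes 120 N, or if a joint passes its speed limit or range.

## Robot

A 6-joint arm with a two-finger parallel gripper is mounted at the origin on the work surface. World frame = base frame: x ahead of the robot, y to its left, z up, the work surface at z = 0. Lengths are in m, angles in rad, forces in N, time in s.
With the tool pointing down it reaches from about 0.375 to 0.975 m from the base axis. Payload 3.8 kg.
Tool frame: the origin (TCP) lies at the very end of the fingers, on their centre line; the grasp point (between the pads) lies 19 mm behind it; y points along the fingers, z is the direction in which the jaws open and shut, and the axes are right-handed (so a half turn about y gives the same grasp; the last joint's range is limited). The gripper opens to 85 mm and grips with 20 to 120 N. Pads are 22 mm wide; open, the fingers measure 114 mm over their backs; the gripper's body (76 mm by 85 mm) begins 54 mm behind the grasp point. The pads swing forward as they close: fully open they stand 13 mm farther back than shut.
Start: joints at [-1.186, 0.264, 1.604, -0, 1.274, -0.037], TCP at [0.276, -0.616, 0.231] pointing down, gripper open.
Joint ranges: [-2.63, 2.63], [-0.94, 2.18], [0.31, 2.57], [-1.31, 4.45], [0, 2.66], [-2.55, 2.55]. Speed limits (rad/s): [2.57, 2.57, 3.14, 3.14, 3.14, 3.14].

## Interface

Orientations are given as a rotation vector (axis times angle).
In Python, from workcell import bot gives the robot as it stands.
- The arm moves only by the tool play_rows, never from a script. Its argument "series" is text: rows parted by semicolons, each of 7 numbers parted by spaces: the shift along the tool's x, y, z in cm, then the turn, a rotation vector about the tool's x, y, z in degrees, then the finger opening in cm, from 0 to 8.54. In form: dx dy dz rx ry rz grip; .... A call has 1 to 12 rows; each row is the pose to reach, as a shift and turn from the pose measured when the call began, along the tool's axes at that moment; what a row does not reach only later rows make up. A row lasts 1/12 s, in which the tool goes at most 41.7 mm and 7.16 degrees, less where a joint would pass 70% of its speed; a pose out of reach is approached as far as the arm can. A call with a gripper value outside its range is refused whole. The fingers move at their own pace and stop on an object; "newtons" is the grip in N (left out, the last holds). Time passes only in rows, so rows that repeat a pose let the fingers close. It gives the time, the measured TCP pose, the force and the opening at its end, in the units of the state.
- bot.read_state(): the state, without advancing time (a new reading comes with each control period).
- bot.read_camera(name): name is "scene" or "top"; returns the picture (384x512x3 uint8, blue, green, red); there is no depth.
- bot.calibration(name): a dict with "fx", "fy", "cx", "cy" (pixels), "origin" and "rotation" of the camera in the world. Camera axes: x right, y down, z forward; pixel columns grow to the right and rows downward; lengths in m; the calibration is good to about 2 mm. A picture is of the moment at which its call begins. calibration takes no time and is no camera call.
- bot.finish_job(): hands the job in, once; it reports no verdict.
The state is a dict: "time": time; "q": joint angles; "joint_vel": joint speeds; "joint_torque": joint torques, N m; "tool_pos": TCP position; "tcp_rot": TCP orientation; "wrist_force": force on the tool from outside, world axes, zero at the start; "torque": the same for the moment, N m; "width": opening from 0.0 (shut) to 1.0 (fully open).
Only numpy, scipy, OpenCV 4.12 (cv2) and the standard library are available. Lean on these libraries where they do the work, as an engineer would, in place of code of your own. Each camera call takes 0.05 s, during which the arm holds its last target.

## Working session

There is one attempt and no reset: what is moved stays moved. The work goes in short steps, Python scripts to look and compute and a tool call to move; the robot and the scene stay as the last step left them, time stands still between calls to the robot, and variables do not carry over. Pictures are saved under pics/ and viewed, and the job is handed in when it is done.

Besides the shell and the picture viewer there is one more tool, called after "Emit:" in YAML: its name, and indented under it one key for each argument. play_rows: Moves the arm, as the interface text tells. Its arguments: {"type":"object","properties":{"series":{"type":"string"},"newtons":{"type":"number"}},"required":["series"]}

```bash
ls -la && mkdir -p pics && python3 - <<'E'
from workcell import bot
import cv2, numpy as np
np.set_printoptions(precision=4,suppress=True)
print(bot.read_state())
for n in ("scene","top"):
    c=bot.calibration(n); print(n,c)
    im=bot.read_camera(n); cv2.imwrite(f"pics/{n}0.png",im)
E
```

```text
total 12
drwxr-xr-x  3 agent agent 4096 Dec  5 18:23 .
drwxr-xr-x 23 root  root  4096 Dec  5 18:23 ..
drwxr-xr-x  2 agent agent 4096 Dec  5 18:23 pics
{'time': 0.0, 'q': array([-1.1859,  0.2648,  1.6054, -0.    ,  1.2737, -0.0369]), 'joint_vel': array([ 0.0015, -0.001 , -0.0004,  0.0008, -0.    ,  0.0009]), 'joint_torque': array([  0.0017, -51.5098, -36.7319,   0.0001,   0.0128,   0.    ]), 'tool_pos': array([ 0.2761, -0.6152,  0.23  ]), 'tcp_rot': array([-0.4262,  1.9911, -1.9866]), 'wrist_force': array([-0.2356, -0.3725,  0.1129]), 'torque': array([0.0523, 0.0091, 0.0005]), 'width': 1.0004753528525125}
scene {'fx': 442.7520489897562, 'fy': 442.7520489897562, 'cx': 256.15389611404294, 'cy': 188.98580624281857, 'origin': array([ 1.5055, -0.9209,  0.8711]), 'rotation': array([-1.9884, -0.8546,  0.4483])}
top {'fx': 462.213432519989, 'fy': 462.213432519989, 'cx': 253.46242117709645, 'cy': 194.23908462014728, 'origin': array([ 0.3991, -0.0016,  1.3137]), 'rotation': array([-2.1672,  2.1356, -0.1635])}
```

View pics/scene0.png

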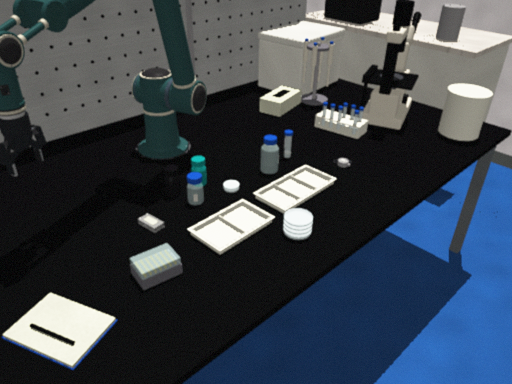

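View pics/top0.png

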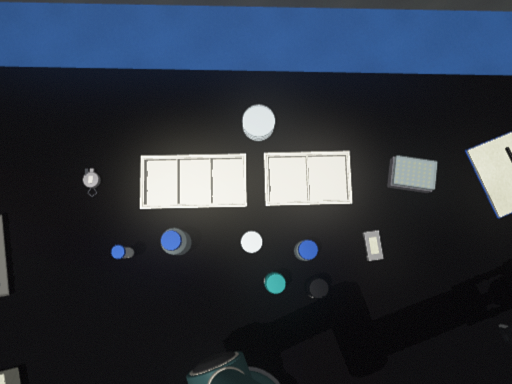

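The scene view shows everything. In the top view, the three-bay tray is at about (193,181) and the two-bay tray at (308,179). The tube cap is at (118,252), the tall cap at (171,240), the dish at (251,241), the short blue cap at (307,249) and the case at (373,245). The turquoise (275,283) and black (318,288) look-alikes sit behind the short bottle.

```bash
cat > h.py <<'E'
from workcell import bot
import cv2, numpy as np
from scipy.spatial.transform import Rotation as R
np.set_printoptions(precision=4,suppress=True)
def cal(n):
    c=bot.calibration(n); return c, R.from_rotvec(c["rotation"]).as_matrix(), np.array(c["origin"])
def cast(n,u,v,z):
    c,M,o=cal(n); d=M@np.array([(u-c["cx"])/c["fx"],(v-c["cy"])/c["fy"],1.0])
    return o+d*(z-o[2])/d[2]
def proj(n,p):
    c,M,o=cal(n); q=M.T@(np.array(p,float)-o); return np.array([c["fx"]*q[0]/q[2]+c["cx"],c["fy"]*q[1]/q[2]+c["cy"]])
def blobs(mask,amin=15):
    n,l,s,ce=cv2.connectedComponentsWithStats(mask.astype(np.uint8),connectivity=8)
    return [(s[i],ce[i],(l==i).astype(np.uint8)) for i in range(1,n) if s[i][4]>=amin]
E
python3 - <<'E'
from h import *
im=cv2.imread("pics/top0.png"); 
cv2.imwrite("pics/top0a.png",cv2.resize(im[95:310,75:275],None,fx=3.4,fy=2.7*1,interpolation=cv2.INTER_CUBIC)[:590])
cv2.imwrite("pics/top0b.png",cv2.resize(im[140:310,240:450],None,fx=3.5,fy=3.5,interpolation=cv2.INTER_CUBIC))
hsv=cv2.cvtColor(im,cv2.COLOR_BGR2HSV)
m=(hsv[...,0]>100)&(hsv[...,0]<130)&(hsv[...,1]>130)&(hsv[...,2]>70); m[:100]=0
for s,c,l in blobs(m): print("blue",s,c,cv2.minEnclosingCircle(np.argwhere(l)[:,::-1].astype(np.float32)))
m=(hsv[...,2]>120)&(hsv[...,1]<80); m[:90]=0
for s,c,l in blobs(m): 
    r=cv2.minAreaRect(np.argwhere(l)[:,::-1].astype(np.float32)); print("white",s,c,r)
E
```

```text
blue [465 150  35  69 102] [481.1471 184.2549] ((482.0, 184.0), 38.01325607299805)
blue [161 231  20  19 308] [170.5942 240.0519] ((170.55555725097656, 240.0), 9.909568786621094)
blue [298 240  20  20 312] [307.9231 249.3365] ((307.5, 249.5), 10.12432861328125)
blue [111 244  14  15 168] [117.4702 251.4286] ((117.4000015258789, 251.39999389648438), 7.42439079284668)
white [242 104  33  37 952] [258.0473 122.1838] ((258.0, 122.0), (36.0, 32.0), 90.0)
white [ 467  132   45   86 2322] [495.0672 171.2003] ((502.65130615234375, 175.3699188232422), (75.05345916748047, 48.29672622680664), 67.7509765625)
white [ 264  151   89   55 4633] [307.1539 177.7246] ((307.5893249511719, 177.57276916503906), (53.458290100097656, 87.62261199951172), 88.56790161132812)
white [ 140  153  107   56 5662] [193.065  180.6485] ((192.671142578125, 180.5565948486328), (53.68926239013672, 106.41871643066406), 88.85424041748047)
white [ 394  156   43   33 1167] [414.9374 172.2194] ((414.969970703125, 172.20999145507812), (42.1435661315918, 28.142852783203125), 8.130102157592773)
white [ 83 169  15  18 189] [ 90.2804 178.6349] ((90.75000762939453, 178.25001525878906), (14.142135620117188, 16.26345443725586), 45.0)
white [  0 217   7  77 308] [  2.0487 264.6656] ((3.0, 255.0), (76.0, 6.0), 90.0)
white [241 231  21  22 375] [251.1067 241.488 ] ((251.0, 241.5), (21.0, 20.0), 90.0)
white [364 231  19  30 416] [373.2115 245.2596] ((373.1199951171875, 245.3400115966797), (28.42569351196289, 15.132086753845215), 81.8698959350586)
white [162 246  20   8  52] [172.1154 250.6346] ((171.17945861816406, 250.0452117919922), (19.10497283935547, 6.124060153961182), 6.009005546569824)
white [208 368  18  16  48] [215.0208 374.6042] ((215.4192657470703, 374.3420715332031), (3.898961305618286, 22.66271209716797), 46.97493362426758)
white [  0 374   6  10  51] [  2.0784 378.7451] ((2.5, 378.5), (9.0, 5.0), 90.0)
```

View pics/top0a.png

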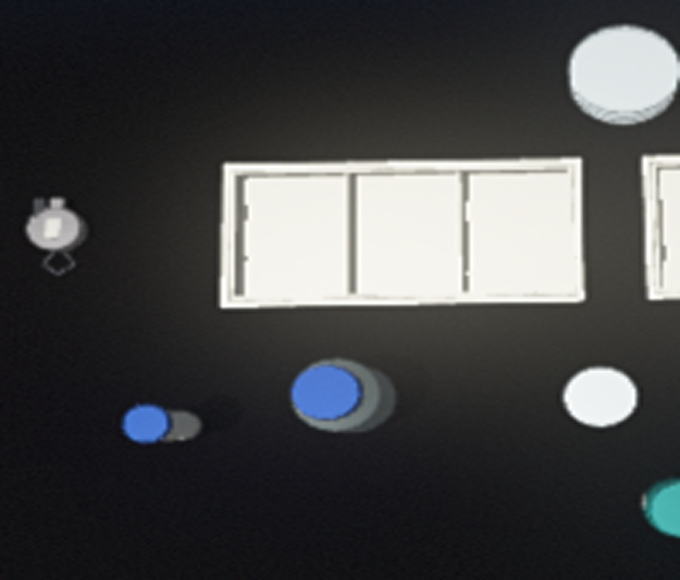

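View pics/top0b.png

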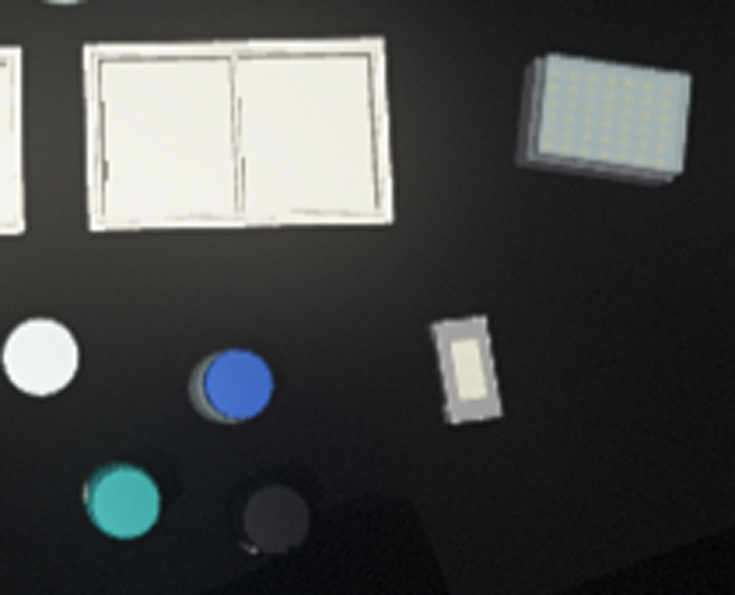

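```bash
python3 - <<'E'
from h import *
im=cv2.imread("pics/top0.png")
hsv=cv2.cvtColor(im,cv2.COLOR_BGR2HSV)
for nm,u,v,z in [("tall",170.57,240.02,.143),("short",307.8,249.4,.105),("tube",117.45,251.4,.115),("dish",251.1,241.5,.020),("t2",307.5,177.6,.022),("t3",192.7,180.55,.022),("tally",90.5,178.4,.022),("stack",258,121,.06),("tipbox",414.9,172.2,.058)]:
    p=cast("top",u,v,z); print(nm,p,"r",np.hypot(p[0],p[1]))
# case contour with lower threshold
g=im.max(axis=2)
for thr in (60,80,100,120):
    m=(g>thr); m[:225]=0; m[262:]=0; m[:,:355]=0; m[:,392:]=0
    for s,c,l in blobs(m):
        r=cv2.minAreaRect(np.argwhere(l)[:,::-1].astype(np.float32)); print("case",thr,s,c,r)
        b=cv2.boxPoints(r); P=np.array([cast("top",*q,.02) for q in b]); print(P[:,:2], np.linalg.norm(np.diff(P,axis=0),axis=1))
for thr in(120,150):
  for nm,(x0,x1,y0,y1) in {"t2":(256,360,145,212),"t3":(132,252,145,215)}.items():
    m=np.zeros(g.shape,bool); m[y0:y1,x0:x1]=g[y0:y1,x0:x1]>thr
    s,c,l=max(blobs(m),key=lambda b:b[0][4])
    r=cv2.minAreaRect(np.argwhere(l)[:,::-1].astype(np.float32)); b=cv2.boxPoints(r); P=np.array([cast("top",*q,.022) for q in b]); print(nm,thr,r,"\n",P[:,:2],P.mean(0), np.linalg.norm(np.diff(P,axis=0),axis=1))
E
```

```text
tall [0.4478 0.1962 0.143 ] r 0.48885323608961045
short [ 0.4302 -0.1546  0.105 ] r 0.4571118264841011
tube [0.4179 0.3359 0.115 ] r 0.5361272797462925
dish [ 0.452  -0.0072  0.02  ] r 0.4520503474592006
t2 [ 0.635  -0.1648  0.022 ] r 0.6560065816565476
t3 [0.6214 0.1607 0.022 ] r 0.6417976713856659
tally [0.623  0.4494 0.022 ] r 0.7681826647224469
stack [ 0.7871 -0.0214  0.06  ] r 0.7873589808936102
tipbox [ 0.6483 -0.4585  0.058 ] r 0.7940513817998984
case 60 [362 230  22  31 488] [372.9324 245.0697] ((372.6891784667969, 245.13514709472656), (30.08501625061035, 17.09749412536621), 80.53767395019531)
[[ 0.4838 -0.3169]
 [ 0.4924 -0.3644]
 [ 0.4101 -0.3762]
 [ 0.4017 -0.329 ]] [0.0483 0.0831 0.0479]
case 80 [363 230  20  31 462] [372.8333 245.0476] ((372.7432861328125, 244.95947265625), (29.756216049194336, 15.94670295715332), 80.53767395019531)
[[ 0.4841 -0.3187]
 [ 0.4921 -0.3631]
 [ 0.4107 -0.3747]
 [ 0.4029 -0.3307]] [0.0451 0.0822 0.0447]
case 100 [363 230  20  31 441] [373.0816 244.9841] ((372.8378601074219, 245.0270233154297), (29.59181785583496, 15.45350456237793), 80.5376739
[... 584 characters left out ...]
1545 0.2473]
t3 120 ((192.671142578125, 180.5565948486328), (53.68926239013672, 106.41871643066406), 88.85424041748047) 
 [[0.6935 0.3162]
 [0.7046 0.013 ]
 [0.5502 0.0075]
 [0.5397 0.3056]] [0.622  0.1606 0.022 ] [0.3034 0.1545 0.2984]
t2 150 ((307.5162353515625, 177.64959716796875), (53.258358001708984, 86.52295684814453), 88.56790161132812) 
 [[ 0.7071 -0.0392]
 [ 0.7175 -0.2873]
 [ 0.5636 -0.2887]
 [ 0.5538 -0.0446]] [ 0.6355 -0.165   0.022 ] [0.2483 0.1539 0.2442]
t3 150 ((192.59652709960938, 180.63340759277344), (53.40507888793945, 106.31026458740234), 88.80650329589844) 
 [[0.6927 0.3163]
 [0.7041 0.0134]
 [0.5505 0.0078]
 [0.5397 0.3056]] [0.6218 0.1608 0.022 ] [0.3031 0.1537 0.2981]
```

The crops show clean contours: each tray has its dividers running along image columns, the case label lies up, and nothing touches the targets. Next I take true tray corners, cross-check with the scene camera, and check where the open fingertips sit relative to the TCP.

```bash
python3 - <<'E'
from h import *
im=cv2.imread("pics/top0.png"); g=im.max(axis=2)
for nm,(x0,x1,y0,y1) in {"t2":(256,360,145,212),"t3":(132,252,145,215)}.items():
    m=np.zeros(g.shape,np.uint8); m[y0:y1,x0:x1]=(g[y0:y1,x0:x1]>150)
    s,c,l=max(blobs(m),key=lambda b:b[0][4])
    hull=cv2.convexHull(np.argwhere(l)[:,::-1].astype(np.int32))
    q=cv2.approxPolyDP(hull,6,True)[:,0].astype(float)
    P=np.array([cast("top",*k,.022) for k in q]); print(nm,q.tolist(),"\n",P[:,:2],P.mean(0),np.linalg.norm(P-np.roll(P,-1,0),axis=1))
s=bot.read_state(); M=R.from_rotvec(s["tcp_rot"]).as_matrix(); print("tool axes\n",M)
print("tcp px scene",proj("scene",s["tool_pos"]),proj("scene",s["tool_pos"]-.013*M[:,1]), "grasp",proj("scene",s["tool_pos"]-.019*M[:,1]))
sc=cv2.imread("pics/scene0.png")
hs=cv2.cvtColor(sc,cv2.COLOR_BGR2HSV)
m=(hs[...,0]>100)&(hs[...,0]<130)&(hs[...,1]>130)&(hs[...,2]>60); m[:130]=0;m[220:]=0;m[:,320:]=0
for st,c,l in blobs(m,10): print("scene blue",st,c)
for nm,p,h0,h1 in [("tall",(0.4478,0.1962),.12,.143),("short",(.4302,-.1546),.082,.105),("tube",(.4179,.3359),.101,.115)]:
    print(nm,proj("scene",(*p,h0)),proj("scene",(*p,h1)),proj("scene",(*p,0)))
for z in (.105,.143):
  print("turq",cast("top",274.5,283,z),"black",cast("top",318.5,288,z))
cv2.imwrite("pics/sc_grip.png",cv2.resize(sc[100:200,0:100],None,fx=5.5,fy=5.5,interpolation=cv2.INTER_CUBIC))
cv2.imwrite("pics/sc_bot.png",cv2.resize(sc[120:260,130:350],None,fx=3.5,fy=3.5,interpolation=cv2.INTER_CUBIC))
E
```

```text
t2 [[351.0, 203.0], [266.0, 205.0], [264.0, 153.0], [349.0, 151.0]] 
 [[ 0.5641 -0.2875]
 [ 0.5548 -0.0476]
 [ 0.7045 -0.0404]
 [ 0.7143 -0.2841]] [ 0.6344 -0.1649  0.022 ] [0.24   0.1499 0.2439 0.1503]
t3 [[246.0, 205.0], [140.0, 208.0], [141.0, 155.0], [245.0, 153.0]] 
 [[0.5539 0.0087]
 [0.541  0.3057]
 [0.6929 0.3103]
 [0.7036 0.014 ]] [0.6229 0.1597 0.022 ] [0.2974 0.152  0.2965 0.1498]
tool axes
 [[-0.9123 -0.0008  0.4094]
 [-0.4094  0.002  -0.9123]
 [-0.0001 -1.     -0.0021]]
tcp px scene [ 29.0054 171.7816] [ 27.8353 167.808 ] grasp [ 27.291  165.9592]
scene blue [284 130  10   6  53] [288.3962 132.3396]
scene blue [263 134  15  11 135] [269.9259 138.9926]
scene blue [186 172  16  13 174] [193.9023 177.592 ]
tall [269.7786 142.4407] [269.991  136.9984] [268.7184 169.6143]
short [194.3798 180.8356] [194.0078 175.0605] [195.6587 200.6925]
tube [288.2734 134.1535] [288.4705 131.0198] [286.8982 156.021 ]
turq [ 0.3431 -0.0686  0.105 ] black [ 0.332  -0.1818  0.105 ]
turq [ 0.3449 -0.0665  0.143 ] black [ 0.3341 -0.1762  0.143 ]
```

View pics/sc_grip.png

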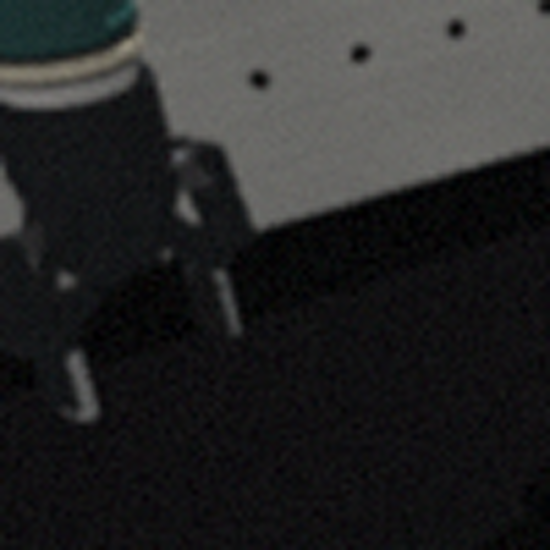

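View pics/sc_bot.png

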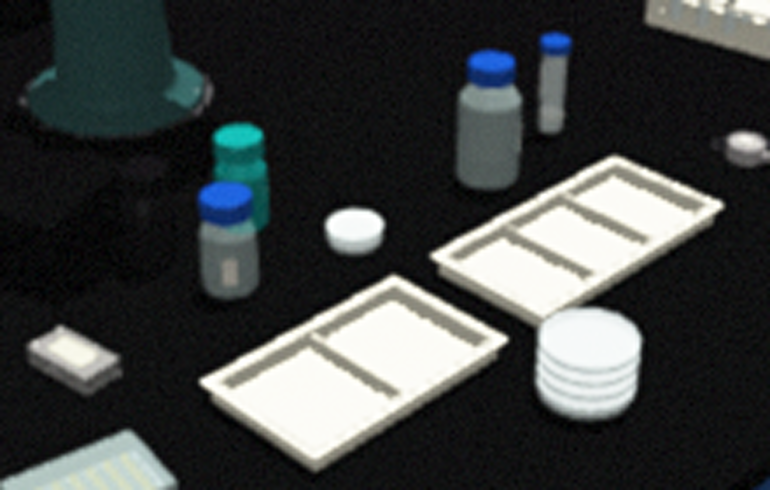

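Both views agree. The scene blue caps at (270,139), (194,178) and (288,132) match the projected bottle and tube positions within 1 px. The open fingertips sit 13 mm behind the TCP, so the TCP is the shut tip. Trays are yawed about +2.3°. Next is the case move helper.

```bash
cat >> h.py <<'E'
def to(x,y,z,jaw,label=""):
    """delta in tool axes (cm, deg) to TCP x,y,z pointing down with jaw axis at angle jaw deg (mod 180)"""
    s=bot.read_state(); M=R.from_rotvec(s["tcp_rot"]).as_matrix(); p=np.array(s["tool_pos"])
    best=None
    for a in (jaw,jaw+180):
        a_=np.radians(a); Z=np.array([np.cos(a_),np.sin(a_),0]); Y=np.array([0,0,-1.]); X=np.cross(Y,Z)
        T=np.c_[X,Y,Z]; rv=R.from_matrix(M.T@T).as_rotvec(degrees=True)
        if best is None or np.linalg.norm(rv)<np.linalg.norm(best): best=rv
    d=M.T@(np.array([x,y,z])-p)*100
    print(label,"d_cm",np.round(d,2),"rv_deg",np.round(best,1))
def st():
    s=bot.read_state(); M=R.from_rotvec(s["tcp_rot"]).as_matrix()
    print("t",round(float(s["time"]),2),"tcp",s["tool_pos"],"jaw",round(float(np.degrees(np.arctan2(M[1,2],M[0,2]))),1),"F",s["wrist_force"],"w_mm",round(s["width"]*85.4,1),"q",s["q"])
E
python3 - <<'E'
from h import *
to(.447,-.347,.10,98.5,"above case")
to(.447,-.347,.004,98.5,"case")
# label centre & dividers, scene tray check
im=cv2.imread("pics/top0.png"); g=im.max(axis=2)
m=np.zeros(g.shape,bool); hs=cv2.cvtColor(im,cv2.COLOR_BGR2HSV)
m[228:262,360:386]=(g[228:262,360:386]>190)
for s,c,l in blobs(m,10): print("label",s,c,cast("top",*c,.02))
for u in(178.5,211.8): print("div t3",cast("top",u,181,.013))
print("div t2",cast("top",307.5,178,.022))
sc=cv2.imread("pics/scene0.png"); gs=sc.max(axis=2)
for nm,(x0,x1,y0,y1) in {"t2":(180,280,195,256),"t3":(250,340,160,215)}.items():
    m=np.zeros(gs.shape,np.uint8); m[y0:y1,x0:x1]=(gs[y0:y1,x0:x1]>150)
    s,c,l=max(blobs(m),key=lambda b:b[0][4])
    hull=cv2.convexHull(np.argwhere(l)[:,::-1].astype(np.int32)); q=cv2.approxPolyDP(hull,5,True)[:,0].astype(float)
    P=np.array([cast("scene",*k,.022) for k in q]); print(nm,q.tolist(),"\n",P[:,:2],P.mean(0))
E
```

```text
above case d_cm [-26.57  13.04 -17.44] rv_deg [ 0.1 15.7  0. ]
case d_cm [-26.57  22.64 -17.42] rv_deg [ 0.1 15.7  0. ]
label [369 237  10  17 134] [373.4552 245.1716] [ 0.4467 -0.3488  0.02  ]
div t3 [0.621  0.2022 0.013 ]
div t3 [0.6225 0.1074 0.013 ]
div t2 [ 0.6338 -0.1648  0.022 ]
t2 [[274.0, 216.0], [221.0, 251.0], [187.0, 229.0], [241.0, 199.0]] 
 [[ 0.7035 -0.0399]
 [ 0.7207 -0.2826]
 [ 0.567  -0.292 ]
 [ 0.555  -0.0514]] [ 0.6365 -0.1665  0.022 ]
t3 [[335.0, 177.0], [311.0, 214.0], [284.0, 214.0], [253.0, 193.0], [303.0, 165.0]] 
 [[ 0.6838  0.3144]
 [ 0.779   0.0591]
 [ 0.7181 -0.0072]
 [ 0.5552  0.0062]
 [ 0.54    0.2955]] [0.6552 0.1336 0.022 ]
```

Both cameras put the two-bay tray at (0.635,-0.166), and the label centre (0.447,-0.349) agrees with the case centre. Moving above the case.

Emit:
play_rows:
  series: "-26.6 13 -17.5 0 15.7 0 8.5; -26.6 13 -17.5 0 15.7 0 8.5; -26.6 13 -17.5 0 15.7 0 8.5; -26.6 13 -17.5 0 15.7 0 8.5; -26.6 13 -17.5 0 15.7 0 8.5; -26.6 13 -17.5 0 15.7 0 8.5; -26.6 13 -17.5 0 15.7 0 8.5; -26.6 13 -17.5 0 15.7 0 8.5; -26.6 13 -17.5 0 15.7 0 8.5; -26.6 13 -17.5 0 15.7 0 8.5; -26.6 13 -17.5 0 15.7 0 8.5; -26.6 13 -17.5 0 15.7 0 8.5"
  newtons: 30

```text
time: 1.1
tool_pos: [0.4471, -0.3476, 0.101]
tcp_rot: [-0.159, 2.146, -2.144]
wrist_force: [-0.3, -0.8, -0.1]
width: 0.994
```

```bash
python3 - <<'E'
from h import *
st(); to(.447,-.348,.004,98.5,"case")
E
```

```text
t 1.1 tcp [ 0.4471 -0.3476  0.101 ] jaw -81.5 F [-0.3487 -0.847  -0.0671] w_mm 84.9 q [-0.705   0.1772  1.9643  0.0005  1.0008  0.7179]
case d_cm [0.01 9.7  0.05] rv_deg [ 0. -0.  0.]
```

Emit:
play_rows:
  series: "0 3 0 0 0 0 8.5; 0 6 0 0 0 0 8.5; 0 8 0 0 0 0 8.5; 0 9 0 0 0 0 8.5; 0 9.6 0 0 0 0 8.5; 0 9.6 0 0 0 0 8.5; 0 9.6 0 0 0 0 6; 0 9.6 0 0 0 0 5; 0 9.6 0 0 0 0 4; 0 9.6 0 0 0 0 3.5; 0 9.6 0 0 0 0 3.5; 0 9.6 0 0 0 0 3.5"
  newtons: 30

```text
time: 2.1
tool_pos: [0.4482, -0.3484, 0.0066]
tcp_rot: [-0.157, 2.142, -2.145]
wrist_force: [-1.4, -0.2, 5.7]
width: 0.485
```

```bash
python3 - <<'E'
from h import *
st()
E
```

```text
t 2.1 tcp [ 0.4482 -0.3484  0.0066] jaw -81.5 F [-1.4206 -0.1959  5.6658] w_mm 41.4 q [-0.7048  0.3022  2.017   0.0004  0.8203  0.7178]
```

The case is gripped: the opening is 41.4 mm against 42 mm expected. Lifting.

Emit:
play_rows:
  series: "0 -1 0 0 0 0 3.5; 0 -3 0 0 0 0 3.5; 0 -6 0 0 0 0 3.5; 0 -8 0 0 0 0 3.5; 0 -8 0 0 0 0 3.5; 0 -8 0 0 0 0 3.5"

```text
time: 2.6
tool_pos: [0.4492, -0.3491, 0.0888]
tcp_rot: [-0.154, 2.138, -2.147]
wrist_force: [-0.4, -0.6, -1.9]
width: 0.478
```

```bash
python3 - <<'E'
from h import *
st(); to(.637,-.222,.087,92.3,"above bay"); to(.637,-.222,.011,92.3,"bay")
im=bot.read_camera("scene"); cv2.imwrite("pics/c1.png",cv2.resize(im[150:300,60:300],None,fx=3,fy=3))
E
```

```text
t 2.6 tcp [ 0.4492 -0.3491  0.0888] jaw -81.5 F [-0.3882 -0.5606 -1.8759] w_mm 40.8 q [-0.7046  0.1919  1.9726  0.0004  0.9709  0.7179]
above bay d_cm [-20.45   0.22  -9.8 ] rv_deg [-0.2  6.2 -0.3]
bay d_cm [-20.42   7.82  -9.83] rv_deg [-0.2  6.2 -0.3]
```

View pics/c1.png

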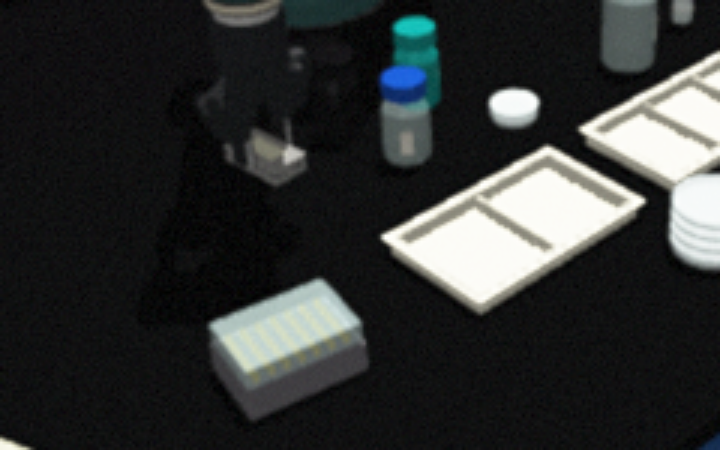

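The case is held level at about (265,155) in the crop, label up. Moving over the right bay of the two-bay tray and lowering to 30 mm.

Emit:
play_rows:
  series: "-4 0 -2 0 2 0 3.5; -8 0 -4 0 4 0 3.5; -12 0 -6 0 6.2 0 3.5; -16 0 -8 0 6.2 0 3.5; -20.4 0.2 -9.8 0 6.2 0 3.5; -20.4 0.2 -9.8 0 6.2 0 3.5; -20.4 0.2 -9.8 0 6.2 0 3.5; -20.4 0.2 -9.8 0 6.2 0 3.5; -20.4 2 -9.8 0 6.2 0 3.5; -20.4 4 -9.8 0 6.2 0 3.5; -20.4 5 -9.8 0 6.2 0 3.5; -20.4 5 -9.8 0 6.2 0 3.5"

```text
time: 3.65
tool_pos: [0.6308, -0.2209, 0.0329]
tcp_rot: [-0.049, 2.206, -2.203]
wrist_force: [-0.7, 0.8, -0.7]
width: 0.479
```

```bash
python3 - <<'E'
from h import *
st(); to(.637,-.222,.012,92.3,"bay")
im=bot.read_camera("scene"); cv2.imwrite("pics/c2.png",cv2.resize(im[120:280,150:320],None,fx=3.5,fy=3.5))
E
```

```text
t 3.65 tcp [ 0.6308 -0.2209  0.0329] jaw -87.8 F [-0.7468  0.7675 -0.6682] w_mm 40.9 q [-0.3735  0.432   1.772  -0.0012  0.9434  1.1595]
bay d_cm [-0.62  2.09  0.14] rv_deg [ 0.1 -0.1  0.3]
```

View pics/c2.png

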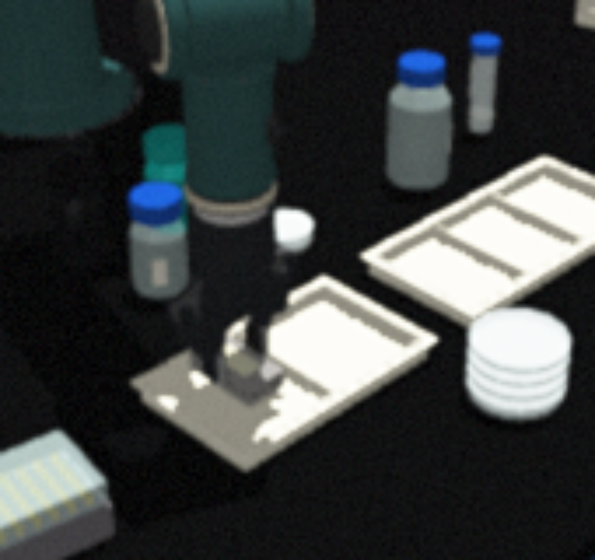

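The case is over the right bay, clear of the walls. Lowering to the floor.

Emit:
play_rows:
  series: "-0.4 0.8 0.1 0 0 0 3.5; -0.5 1.4 0.1 0 0 0 3.5; -0.5 1.8 0.1 0 0 0 3.5; -0.5 2.1 0.1 0 0 0 3.5; -0.5 2.2 0.1 0 0 0 3.5; -0.5 2.2 0.1 0 0 0 3.5"

```text
time: 4.2
tool_pos: [0.6371, -0.2219, 0.0125]
tcp_rot: [-0.046, 2.204, -2.203]
wrist_force: [0.7, 0.1, -0.9]
width: 0.484
```

```bash
python3 - <<'E'
from h import *
st()
E
```

```text
t 4.2 tcp [ 0.6371 -0.2219  0.0125] jaw -87.8 F [ 0.6563  0.1269 -0.8923] w_mm 41.3 q [-0.3717  0.4652  1.7677 -0.0011  0.9121  1.1612]
```

Emit:
play_rows:
  series: "0 0.1 0 0 0 0 3.5; 0 0.2 0 0 0 0 3.5; 0 0.3 0 0 0 0 3.5; 0 0.3 0 0 0 0 3.5"

```text
time: 4.53
tool_pos: [0.6375, -0.222, 0.0107]
tcp_rot: [-0.046, 2.204, -2.203]
wrist_force: [-2.2, 0.8, 5.2]
width: 0.481
```

```bash
python3 - <<'E'
from h import *
st()
E
```

```text
t 4.53 tcp [ 0.6375 -0.222   0.0107] jaw -87.8 F [-2.1611  0.7658  5.1931] w_mm 41.1 q [-0.3716  0.4677  1.768  -0.0011  0.9086  1.1612]
```

Contact: 5 N at TCP 10.7 mm, which is the grip height plus the 4 mm floor. Releasing with a partial opening and rising.

Emit:
play_rows:
  series: "0 0 0 0 0 0 4.6; 0 0 0 0 0 0 5.2; 0 0 0 0 0 0 6; 0 0 0 0 0 0 6; 0 -1 0 0 0 0 6; 0 -3 0 0 0 0 6; 0 -6 0 0 0 0 6.5; 0 -10 0 0 0 0 7; 0 -14 0 0 0 0 8.5; 0 -16 0 0 0 0 8.5; 0 -16 0 0 0 0 8.5; 0 -16 0 0 0 0 8.5"

```text
time: 5.53
tool_pos: [0.6394, -0.2226, 0.174]
tcp_rot: [-0.041, 2.199, -2.203]
wrist_force: [0.4, -0.1, -0.6]
width: 0.996
```

```bash
python3 - <<'E'
from h import *
st(); to(.430,-.155,.17,92.3,"above short"); to(.430,-.155,.073,92.3,"short")
im=bot.read_camera("scene"); cv2.imwrite("pics/c3.png",cv2.resize(im[120:280,150:320],None,fx=3.5,fy=3.5))
E
```

```text
t 5.53 tcp [ 0.6394 -0.2226  0.174 ] jaw -87.8 F [ 0.3746 -0.1388 -0.57  ] w_mm 85.0 q [-0.3713  0.3044  1.6603 -0.001   1.1744  1.1611]
above short d_cm [20.66  0.34 -7.57] rv_deg [-0.1 -0.1 -0.1]
short d_cm [20.68 10.04 -7.58] rv_deg [-0.1 -0.1 -0.1]
```

View pics/c3.png

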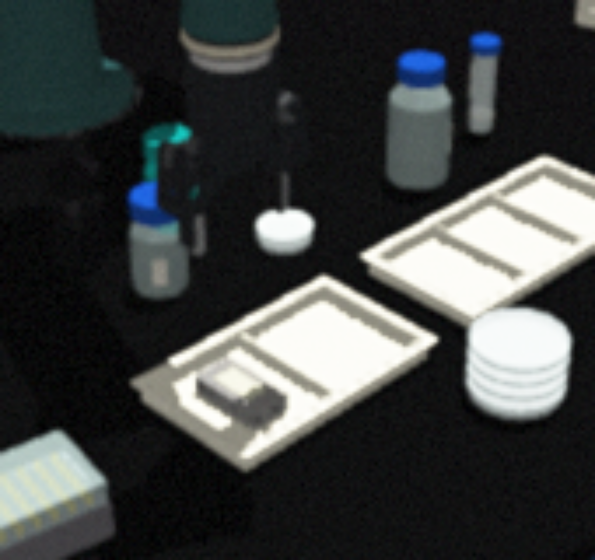

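The case lies flat in the right bay at about (240,390), label up. Now the short bottle.

Emit:
play_rows:
  series: "20.7 0.3 -7.6 0 0 0 8.5; 20.7 0.3 -7.6 0 0 0 8.5; 20.7 0.3 -7.6 0 0 0 8.5; 20.7 0.3 -7.6 0 0 0 8.5; 20.7 0.3 -7.6 0 0 0 8.5; 20.7 0.3 -7.6 0 0 0 8.5; 20.7 0.3 -7.6 0 0 0 8.5; 20.7 0.3 -7.6 0 0 0 8.5; 20.7 0.3 -7.6 0 0 0 8.5"

```text
time: 6.33
tool_pos: [0.4286, -0.1543, 0.1681]
tcp_rot: [-0.045, 2.203, -2.203]
wrist_force: [-0.0, -0.8, 0.0]
width: 0.996
```

```bash
python3 - <<'E'
from h import *
st(); to(.430,-.155,.073,92.3,"short")
im=bot.read_camera("scene"); cv2.imwrite("pics/c4.png",cv2.resize(im[100:260,130:300],None,fx=3.5,fy=3.5))
E
```

```text
t 6.33 tcp [ 0.4286 -0.1543  0.1681] jaw -87.8 F [-0.0304 -0.7544  0.0435] w_mm 85.0 q [-0.3995 -0.1072  2.1231 -0.001   1.128   1.133 ]
short d_cm [-0.17  9.51  0.08] rv_deg [ 0.  -0.1  0.1]
```

View pics/c4.png

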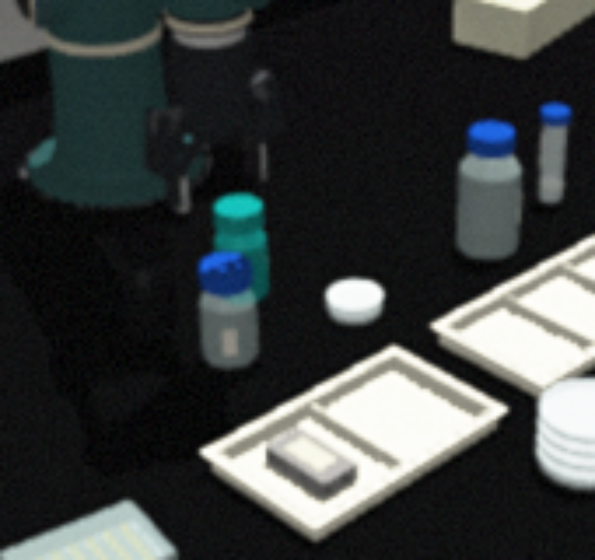

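The case is visibly square in its bay, and the gripper's shadow falls on the blue cap at (225,272), so it is centred. Descending and closing.

Emit:
play_rows:
  series: "-0.1 3 0.1 0 0 0 8.5; -0.1 6 0.1 0 0 0 8.5; -0.1 8 0.1 0 0 0 8.5; -0.1 9.3 0.1 0 0 0 8.5; -0.1 9.5 0.1 0 0 0 8.5; -0.1 9.5 0.1 0 0 0 7; -0.1 9.5 0.1 0 0 0 6; -0.1 9.5 0.1 0 0 0 5.2; -0.1 9.5 0.1 0 0 0 4.5; -0.1 9.5 0.1 0 0 0 4.2; -0.1 9.5 0.1 0 0 0 4.2; -0.1 9.5 0.1 0 0 0 4.2"
  newtons: 35

```text
time: 7.38
tool_pos: [0.4313, -0.1559, 0.0749]
tcp_rot: [-0.042, 2.2, -2.203]
wrist_force: [0.6, 1.0, 5.7]
width: 0.575
```

```bash
python3 - <<'E'
from h import *
st()
E
```

```text
t 7.38 tcp [ 0.4313 -0.1559  0.0749] jaw -87.8 F [0.592  1.0024 5.6699] w_mm 49.1 q [-0.4006  0.0109  2.2041 -0.001   0.9253  1.132 ]
```

Cap gripped: 49.1 mm against 50 mm expected. Lifting and checking.

Emit:
play_rows:
  series: "0 -1 0 0 0 0 4.2; 0 -3 0 0 0 0 4.2; 0 -5 0 0 0 0 4.2; 0 -7 0 0 0 0 4.2; 0 -7 0 0 0 0 4.2; 0 -7 0 0 0 0 4.2"

```text
time: 7.88
tool_pos: [0.4319, -0.1562, 0.1462]
tcp_rot: [-0.039, 2.197, -2.203]
wrist_force: [-0.7, 0.3, -1.7]
width: 0.574
```

```bash
python3 - <<'E'
from h import *
st(); to(.633,-.108,.145,92.3,"above bay"); to(.633,-.108,.079,92.3,"bay")
E
```

```text
t 7.88 tcp [ 0.4319 -0.1562  0.1462] jaw -87.8 F [-0.7205  0.2558 -1.7219] w_mm 49.0 q [-0.4006 -0.081   2.1429 -0.001   1.0754  1.132 ]
above bay d_cm [-20.28   0.18  -4.04] rv_deg [-0.1 -0.1 -0.2]
bay d_cm [-20.25   6.78  -4.06] rv_deg [-0.1 -0.1 -0.2]
```

Emit:
play_rows:
  series: "-1.5 0 -0.3 0 0 0 4.2; -4 0 -0.8 0 0 0 4.2; -7 0 -1.4 0 0 0 4.2; -10 0 -2 0 0 0 4.2; -13 0 -2.6 0 0 0 4.2; -16 0 -3.2 0 0 0 4.2; -18.5 0 -3.7 0 0 0 4.2; -20 0 -4 0 0 0 4.2; -20.3 0.1 -4 0 0 0 4.2; -20.3 1.5 -4 0 0 0 4.2; -20.3 3 -4 0 0 0 4.2; -20.3 3 -4 0 0 0 4.2"

```text
time: 8.88
tool_pos: [0.6284, -0.1079, 0.1108]
tcp_rot: [-0.049, 2.204, -2.206]
wrist_force: [-0.7, 0.1, -2.0]
width: 0.577
```

```bash
python3 - <<'E'
from h import *
st(); to(.633,-.108,.079,92.3,"bay")
im=bot.read_camera("scene"); cv2.imwrite("pics/c5.png",cv2.resize(im[100:260,150:320],None,fx=3.5,fy=3.5))
E
```

```text
t 8.88 tcp [ 0.6284 -0.1079  0.1108] jaw -87.8 F [-0.7119  0.1219 -2.0224] w_mm 49.2 q [-0.2081  0.2951  1.7969 -0.0023  1.0556  1.3254]
bay d_cm [-0.48  3.18  0.02] rv_deg [-0.  -0.1  0.4]
```

View pics/c5.png

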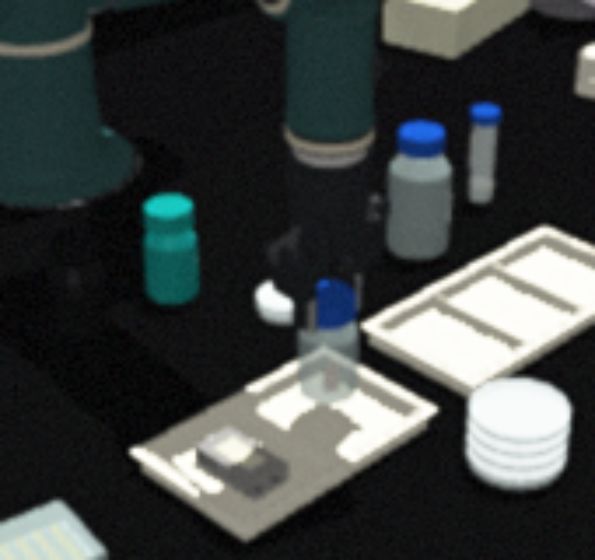

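The bottle hangs upright over the left bay, with its base at about (330,390). Lowering.

Emit:
play_rows:
  series: "-0.4 1 0 0 0 0 4.2; -0.4 2 0 0 0 0 4.2; -0.4 2.7 0 0 0 0 4.2; -0.4 3 0 0 0 0 4.2; -0.4 3.1 0 0 0 0 4.2; -0.4 3.2 0 0 0 0 4.2; -0.4 3.3 0 0 0 0 4.2; -0.4 3.3 0 0 0 0 4.2"

```text
time: 9.6
tool_pos: [0.6333, -0.1081, 0.0798]
tcp_rot: [-0.047, 2.203, -2.205]
wrist_force: [-0.8, 0.3, -0.8]
width: 0.571
```

```bash
python3 - <<'E'
from h import *
st()
E
```

```text
t 9.6 tcp [ 0.6333 -0.1081  0.0798] jaw -87.8 F [-0.8351  0.3392 -0.8057] w_mm 48.7 q [-0.2067  0.3345  1.8088 -0.0023  1.0019  1.327 ]
```

Emit:
play_rows:
  series: "0 0.1 0 0 0 0 4.2; 0 0.2 0 0 0 0 4.2; 0 0.2 0 0 0 0 4.2"

```text
time: 9.85
tool_pos: [0.6341, -0.1081, 0.079]
tcp_rot: [-0.045, 2.202, -2.205]
wrist_force: [-0.8, -0.4, 2.4]
width: 0.574
```

```bash
python3 - <<'E'
from h import *
st()
E
```

```text
t 9.85 tcp [ 0.6341 -0.1081  0.079 ] jaw -87.8 F [-0.8134 -0.3606  2.3897] w_mm 49.0 q [-0.2066  0.3357  1.8089 -0.0022  0.9989  1.3269]
```

Down: force reversed to +2.4 N at TCP 79 mm. Releasing and rising.

Emit:
play_rows:
  series: "0 0 0 0 0 0 5.4; 0 0 0 0 0 0 6; 0 0 0 0 0 0 7; 0 0 0 0 0 0 8; 0 -1 0 0 0 0 8.5; 0 -3 0 0 0 0 8.5; 0 -6 0 0 0 0 8.5; 0 -10 0 0 0 0 8.5; 0 -12 0 0 0 0 8.5; 0 -12 0 0 0 0 8.5; 0 -12 0 0 0 0 8.5"

```text
time: 10.77
tool_pos: [0.6359, -0.1083, 0.2023]
tcp_rot: [-0.039, 2.198, -2.203]
wrist_force: [-0.7, 0.1, 0.4]
width: 1.0
```

```bash
python3 - <<'E'
from h import *
st(); to(.452,-.007,.17,92.3,"above dish"); to(.452,-.007,.003,92.3,"dish")
im=bot.read_camera("scene"); cv2.imwrite("pics/c6.png",cv2.resize(im[100:260,150:320],None,fx=3.5,fy=3.5))
E
```

```text
t 10.77 tcp [ 0.6359 -0.1083  0.2023] jaw -87.8 F [-0.6596  0.0721  0.4055] w_mm 85.4 q [-0.2063  0.2247  1.7065 -0.002   1.207   1.3268]
above dish d_cm [ 18.     3.15 -10.83] rv_deg [-0.2 -0.1 -0.2]
dish d_cm [ 18.05  19.85 -10.88] rv_deg [-0.2 -0.1 -0.2]
```

View pics/c6.png

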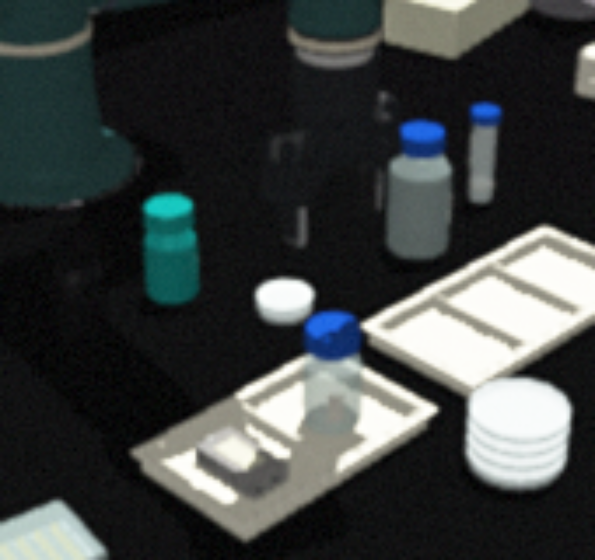

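The short bottle stands upright in its bay at about (330,380). Now to the dish, turning the jaws to the tray's x direction since the bay is only 90 mm wide.

Emit:
play_rows:
  series: "3 1 -2 0 -7 0 8.5; 6 2 -4 0 -14 0 8.5; 10 3 -6 0 -21 0 8.5; 14 3 -8 0 -28 0 8.5; 18 3.2 -10.8 0 -35 0 8.5; 18 3.2 -10.8 0 -42 0 8.5; 18 3.2 -10.8 0 -49 0 8.5; 18 3.2 -10.8 0 -56 0 8.5; 18 3.2 -10.8 0 -63 0 8.5; 18 3.2 -10.8 0 -70 0 8.5; 18 3.2 -10.8 0 -77 0 8.5; 18 3.2 -10.8 0 -84 0 8.5"

```text
time: 11.82
tool_pos: [0.4487, -0.0069, 0.1659]
tcp_rot: [-1.185, 1.256, -1.252]
wrist_force: [-0.3, -0.9, -0.5]
width: 0.997
```

```bash
python3 - <<'E'
from h import *
st(); to(.452,-.007,.10,2.3,"above dish"); to(.452,-.007,.003,2.3,"dish")
E
```

```text
t 11.82 tcp [ 0.4487 -0.0069  0.1659] jaw -3.4 F [-0.2856 -0.91   -0.5375] w_mm 85.1 q [-0.0695 -0.117   2.1363 -0.0019  1.1273 -0.0085]
above dish d_cm [-0.02  6.58  0.36] rv_deg [ 0.3 -5.7  0.1]
dish d_cm [-0.03 16.28  0.41] rv_deg [ 0.3 -5.7  0.1]
```

Emit:
play_rows:
  series: "0 3 0.3 0 -5.7 0 8.5; 0 6.5 0.3 0 -5.7 0 8.5; 0 10 0.4 0 -5.7 0 8.5; 0 13 0.4 0 -5.7 0 8.5; 0 15 0.4 0 -5.7 0 8.5; 0 16 0.4 0 -5.7 0 8.5; 0 16.3 0.4 0 -5.7 0 8.5; 0 16.3 0.4 0 -5.7 0 8.5"

```text
time: 12.48
tool_pos: [0.4506, -0.0073, 0.0017]
tcp_rot: [-1.234, 1.186, -1.177]
wrist_force: [-1.0, 0.3, -0.5]
width: 0.997
```

```bash
python3 - <<'E'
from h import *
st()
im=bot.read_camera("scene"); cv2.imwrite("pics/c7.png",cv2.resize(im[100:260,150:320],None,fx=3.5,fy=3.5))
E
```

```text
t 12.48 tcp [ 0.4506 -0.0073  0.0017] jaw 2.3 F [-0.9509  0.3254 -0.5208] w_mm 85.1 q [-0.07    0.123   2.2564 -0.0026  0.7701 -0.1075]
```

View pics/c7.png

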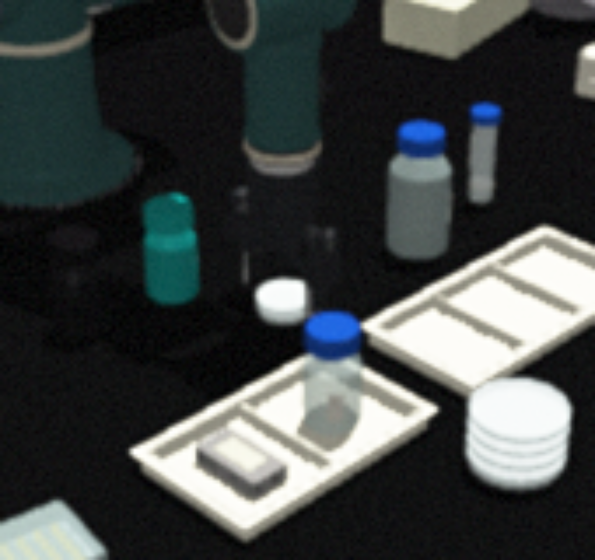

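The fingers straddle the dish at (283,300), clear of everything. Closing.

Emit:
play_rows:
  series: "0 -0.1 0 0 0 0 7.5; 0 -0.1 0 0 0 0 6.8; 0 -0.1 0 0 0 0 6.2; 0 -0.1 0 0 0 0 5.6; 0 -0.1 0 0 0 0 5.4; 0 -0.1 0 0 0 0 5.4; 0 -0.1 0 0 0 0 5.4"
  newtons: 25

```text
time: 13.12
tool_pos: [0.4533, -0.0074, 0.0055]
tcp_rot: [-1.231, 1.181, -1.18]
wrist_force: [-1.7, -0.6, 5.8]
width: 0.679
```

```bash
python3 - <<'E'
from h import *
st()
E
```

```text
t 13.12 tcp [ 0.4533 -0.0074  0.0055] jaw 2.3 F [-1.7179 -0.62    5.7856] w_mm 57.9 q [-0.07    0.1176  2.253  -0.0025  0.7737 -0.1075]
```

Emit:
play_rows:
  series: "0 -0.5 0 0 0 0 5.4; 0 -1.5 0 0 0 0 5.4; 0 -3 0 0 0 0 5.4; 0 -5 0 0 0 0 5.4; 0 -6 0 0 0 0 5.4; 0 -6 0 0 0 0 5.4"

```text
time: 13.62
tool_pos: [0.4563, -0.0075, 0.0689]
tcp_rot: [-1.226, 1.176, -1.184]
wrist_force: [0.3, 0.7, -0.0]
width: 0.674
```

```bash
python3 - <<'E'
from h import *
st(); to(.627,.065,.068,2.3,"above bay"); to(.627,.065,.010,2.3,"bay")
im=bot.read_camera("scene"); cv2.imwrite("pics/c8.png",cv2.resize(im[120:240,180:320],None,fx=5,fy=5))
E
```

```text
t 13.62 tcp [ 0.4563 -0.0075  0.0689] jaw 2.3 F [ 0.3446  0.6801 -0.036 ] w_mm 57.5 q [-0.0697  0.0137  2.2146 -0.0022  0.9092 -0.1077]
above bay d_cm [-6.58  0.14 17.34] rv_deg [-0.2 -0.   0.1]
bay d_cm [-6.59  5.94 17.32] rv_deg [-0.2 -0.   0.1]
```

View pics/c8.png

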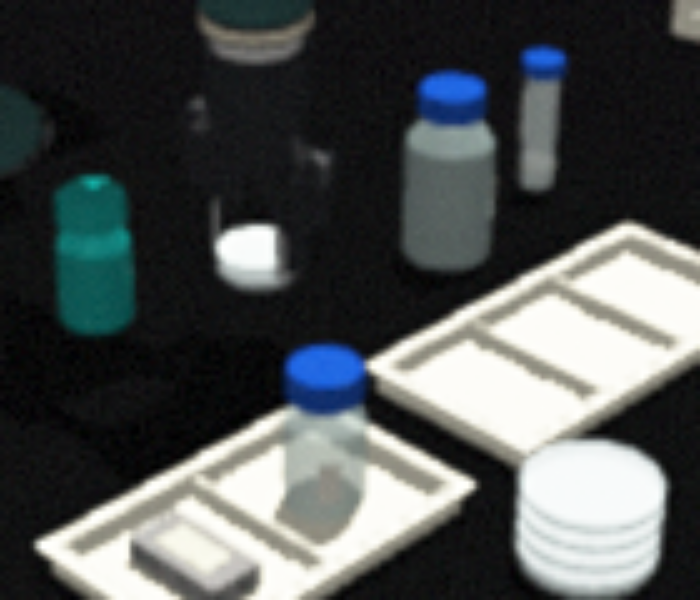

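The dish is held level at (255,255) in the crop. Carrying it to the right bay of the three-bay tray.

Emit:
play_rows:
  series: "-0.6 0 1.7 0 0 0 5.4; -1.5 0 4 0 0 0 5.4; -2.7 0 7 0 0 0 5.4; -3.8 0 10 0 0 0 5.4; -5 0 13 0 0 0 5.4; -6 0 16 0 0 0 5.4; -6.6 0.1 17.3 0 0 0 5.4; -6.6 0.1 17.3 0 0 0 5.4; -6.6 1.5 17.3 0 0 0 5.4; -6.6 3 17.3 0 0 0 5.4; -6.6 3.5 17.3 0 0 0 5.4; -6.6 3.5 17.3 0 0 0 5.4"

```text
time: 14.67
tool_pos: [0.6213, 0.0645, 0.0289]
tcp_rot: [-1.233, 1.184, -1.18]
wrist_force: [-0.0, -0.7, -0.5]
width: 0.674
```

```bash
python3 - <<'E'
from h import *
st(); to(.627,.065,.010,2.3,"bay")
im=bot.read_camera("scene"); cv2.imwrite("pics/c9.png",cv2.resize(im[120:240,200:340],None,fx=5,fy=5))
E
```

```text
t 14.67 tcp [0.6213 0.0645 0.0289] jaw 2.2 F [-0.0105 -0.7271 -0.5262] w_mm 57.5 q [ 0.0647  0.3669  1.875  -0.0027  0.9055  0.0275]
bay d_cm [-0.03  1.88  0.58] rv_deg [ 0.3 -0.1  0.1]
```

View pics/c9.png

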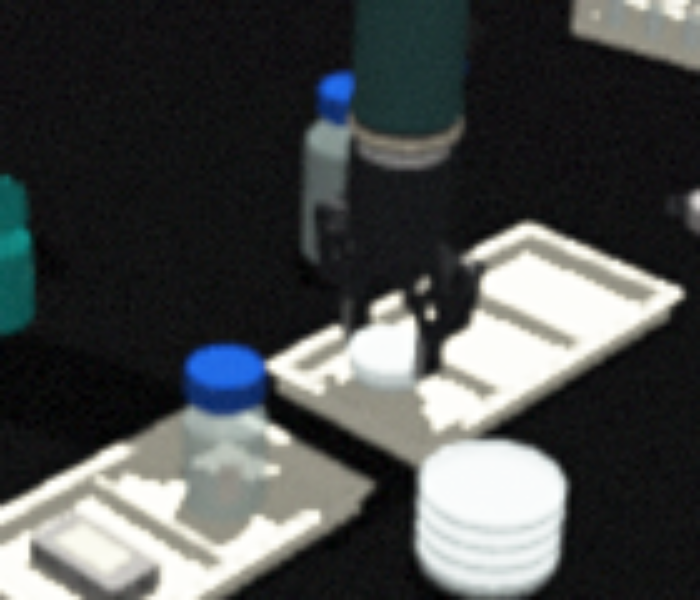

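The dish is over the bay with fingers clear of both walls. Lowering.

Emit:
play_rows:
  series: "0 0.7 0.5 0 0 0 5.4; 0 1.3 0.5 0 0 0 5.4; 0 1.7 0.5 0 0 0 5.4; 0 1.9 0.5 0 0 0 5.4; 0 2 0.5 0 0 0 5.4; 0 2.1 0.5 0 0 0 5.4; 0 2.1 0.5 0 0 0 5.4"

```text
time: 15.3
tool_pos: [0.6278, 0.0648, 0.0097]
tcp_rot: [-1.231, 1.181, -1.181]
wrist_force: [0.9, -0.6, -1.1]
width: 0.678
```

```bash
python3 - <<'E'
from h import *
st()
E
```

```text
t 15.3 tcp [0.6278 0.0648 0.0097] jaw 2.2 F [ 0.8578 -0.5649 -1.0881] w_mm 57.9 q [ 0.0645  0.4003  1.8706 -0.0027  0.8735  0.0274]
```

Emit:
play_rows:
  series: "0 0.1 0 0 0 0 5.4; 0 0.2 0 0 0 0 5.4; 0 0.25 0 0 0 0 5.4"

```text
time: 15.55
tool_pos: [0.628, 0.0648, 0.0095]
tcp_rot: [-1.231, 1.181, -1.181]
wrist_force: [-7.5, -0.5, 15.9]
width: 0.678
```

```bash
python3 - <<'E'
from h import *
st()
E
```

```text
t 15.55 tcp [0.628  0.0648 0.0095] jaw 2.2 F [-7.4628 -0.5414 15.9219] w_mm 57.9 q [ 0.0646  0.4011  1.8701 -0.0029  0.8733  0.0274]
```

Contact at 16 N, with TCP at 9.5 mm as expected. Easing back up 1 mm while opening, then rising.

Emit:
play_rows:
  series: "0 0 0 0 0 0 5.9; 0 0 0 0 0 0 6.3; 0 0 0 0 0 0 6.8; 0 0 0 0 0 0 7; 0 -1 0 0 0 0 7; 0 -3 0 0 0 0 7; 0 -6 0 0 0 0 7; 0 -10 0 0 0 0 8.5; 0 -14 0 0 0 0 8.5; 0 -18 0 0 0 0 8.5; 0 -20 0 0 0 0 8.5; 0 -20 0 0 0 0 8.5"

```text
time: 16.55
tool_pos: [0.6328, 0.0656, 0.2182]
tcp_rot: [-1.221, 1.172, -1.187]
wrist_force: [0.3, 0.7, 0.6]
width: 0.998
```

```bash
python3 - <<'E'
from h import *
st(); to(.448,.196,.21,2.3,"above tall"); to(.448,.196,.111,2.3,"tall")
im=bot.read_camera("scene"); cv2.imwrite("pics/c10.png",cv2.resize(im[120:240,200:340],None,fx=5,fy=5))
E
```

```text
t 16.55 tcp [0.6328 0.0656 0.2182] jaw 2.2 F [0.2678 0.7366 0.568 ] w_mm 85.2 q [ 0.0653  0.193   1.7145 -0.0023  1.2236  0.027 ]
above tall d_cm [-13.75   0.61 -17.97] rv_deg [-0.6 -0.1  0.1]
tall d_cm [-13.77  10.51 -18.07] rv_deg [-0.6 -0.1  0.1]
```

View pics/c10.png

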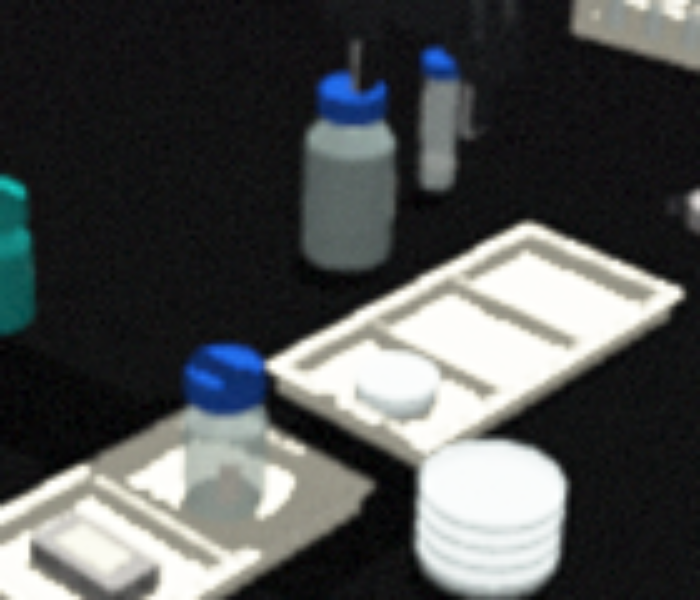

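The dish lies flat in the right bay at (398,383). Now the tall bottle.

Emit:
play_rows:
  series: "-13.8 0.6 -18 -0.6 0 0 8.5; -13.8 0.6 -18 -0.6 0 0 8.5; -13.8 0.6 -18 -0.6 0 0 8.5; -13.8 0.6 -18 -0.6 0 0 8.5; -13.8 0.6 -18 -0.6 0 0 8.5; -13.8 0.6 -18 -0.6 0 0 8.5; -13.8 0.6 -18 -0.6 0 0 8.5; -13.8 0.6 -18 -0.6 0 0 8.5; -13.8 0.6 -18 -0.6 0 0 8.5"

```text
time: 17.35
tool_pos: [0.446, 0.1959, 0.2065]
tcp_rot: [-1.234, 1.183, -1.18]
wrist_force: [0.0, -1.3, 0.1]
width: 0.994
```

```bash
python3 - <<'E'
from h import *
st(); to(.448,.196,.111,2.3,"tall")
im=bot.read_camera("top"); cv2.imwrite("pics/c11.png",cv2.resize(im[140:290,80:370],None,fx=2.7,fy=2.7))
E
```

```text
t 17.35 tcp [0.446  0.1959 0.2065] jaw 2.3 F [ 0.0174 -1.3226  0.0623] w_mm 84.9 q [ 0.3634 -0.074   2.0189 -0.001   1.203   0.3244]
tall d_cm [-0.03  9.55  0.26] rv_deg [ 0.3 -0.   0.2]
```

View pics/c11.png

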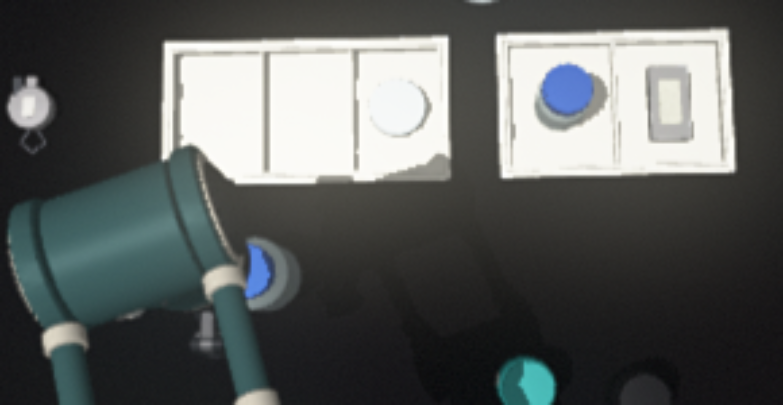

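The top view confirms the dish, short bottle and case each sit well inside their own bay. Descending on the tall bottle's cap.

Emit:
play_rows:
  series: "0 3 0.2 0 0 0 8.5; 0 6 0.2 0 0 0 8.5; 0 8 0.2 0 0 0 8.5; 0 9.2 0.2 0 0 0 8.5; 0 9.4 0.2 0 0 0 8.5; 0 9.4 0.2 0 0 0 7; 0 9.4 0.2 0 0 0 6; 0 9.4 0.2 0 0 0 5.2; 0 9.4 0.2 0 0 0 4.5; 0 9.4 0.2 0 0 0 4.2; 0 9.4 0.2 0 0 0 4.2; 0 9.4 0.2 0 0 0 4.2"
  newtons: 45

```text
time: 18.4
tool_pos: [0.4496, 0.1962, 0.1147]
tcp_rot: [-1.229, 1.181, -1.181]
wrist_force: [1.2, -0.2, 6.9]
width: 0.571
```

```bash
python3 - <<'E'
from h import *
st()
E
```

```text
t 18.4 tcp [0.4496 0.1962 0.1147] jaw 2.2 F [ 1.2039 -0.2051  6.9175] w_mm 48.7 q [ 0.3613  0.0219  2.1075 -0.0011  1.0141  0.3233]
```

Cap gripped: 48.7 mm against 50 mm expected. Lifting.

Emit:
play_rows:
  series: "0 -0.7 0 0 0 0 4.2; 0 -2 0 0 0 0 4.2; 0 -4 0 0 0 0 4.2; 0 -6 0 0 0 0 4.2; 0 -6.5 0 0 0 0 4.2; 0 -6.5 0 0 0 0 4.2"

```text
time: 18.9
tool_pos: [0.4508, 0.1968, 0.1816]
tcp_rot: [-1.226, 1.179, -1.182]
wrist_force: [-0.7, -0.3, -2.9]
width: 0.569
```

```bash
python3 - <<'E'
from h import *
st(); to(.623,.159,.18,2.3,"above bay"); to(.623,.159,.119,2.3,"bay")
im=bot.read_camera("scene"); cv2.imwrite("pics/c12.png",cv2.resize(im[90:240,200:340],None,fx=4,fy=4))
E
```

```text
t 18.9 tcp [0.4508 0.1968 0.1816] jaw 2.2 F [-0.6972 -0.2974 -2.8604] w_mm 48.6 q [ 0.3616 -0.0489  2.0431 -0.001   1.1454  0.3233]
above bay d_cm [ 4.44  0.2  17.06] rv_deg [-0.1 -0.1  0. ]
bay d_cm [ 4.44  6.3  17.04] rv_deg [-0.1 -0.1  0. ]
```

View pics/c12.png

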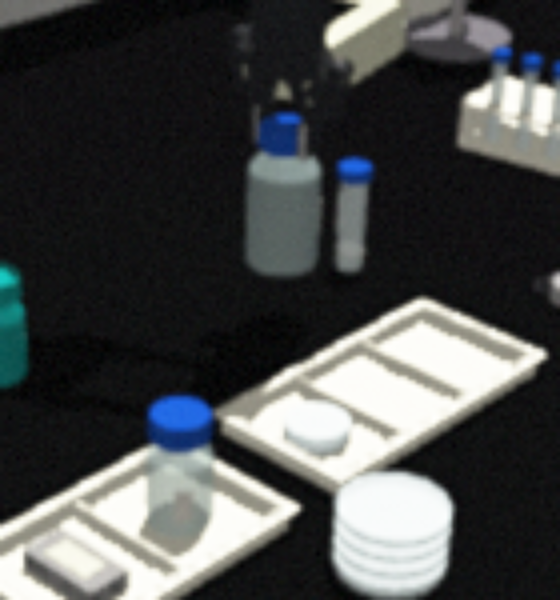

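The tall bottle hangs upright at (283,200), and the tube is untouched at (352,215). Carrying it to the middle bay.

Emit:
play_rows:
  series: "0.3 0 1.2 0 0 0 4.2; 0.9 0 3.5 0 0 0 4.2; 1.7 0 6.5 0 0 0 4.2; 2.5 0 9.5 0 0 0 4.2; 3.2 0 12.2 0 0 0 4.2; 3.8 0 14.5 0 0 0 4.2; 4.2 0 16.2 0 0 0 4.2; 4.4 0.1 17 0 0 0 4.2; 4.4 0.2 17 0 0 0 4.2; 4.4 1.5 17 0 0 0 4.2; 4.4 2.8 17 0 0 0 4.2; 4.4 2.8 17 0 0 0 4.2"

```text
time: 19.95
tool_pos: [0.6172, 0.1586, 0.1469]
tcp_rot: [-1.236, 1.185, -1.178]
wrist_force: [-1.1, -0.1, -4.0]
width: 0.571
```

```bash
python3 - <<'E'
from h import *
st(); to(.623,.159,.119,2.3,"bay")
im=bot.read_camera("scene"); cv2.imwrite("pics/c13.png",cv2.resize(im[90:240,200:340],None,fx=4,fy=4))
E
```

```text
t 19.95 tcp [0.6172 0.1586 0.1469] jaw 2.3 F [-1.0885 -0.0912 -3.9668] w_mm 48.8 q [ 0.213   0.2622  1.7667 -0.001   1.1216  0.1741]
bay d_cm [-0.02  2.79  0.6 ] rv_deg [ 0.5 -0.   0.1]
```

View pics/c13.png

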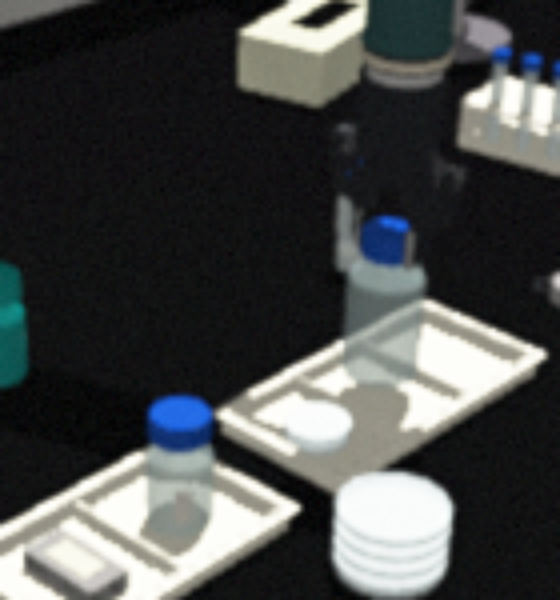

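The bottle is upright over the middle bay, base at (385,375), between the dividers. Lowering.

Emit:
play_rows:
  series: "0 0.8 0.3 0.3 0 0 4.2; 0 1.6 0.5 0.3 0 0 4.2; 0 2.2 0.5 0.3 0 0 4.2; 0 2.6 0.5 0.3 0 0 4.2; 0 2.8 0.5 0.3 0 0 4.2; 0 2.9 0.5 0.3 0 0 4.2; 0 2.9 0.5 0.3 0 0 4.2"

```text
time: 20.58
tool_pos: [0.6226, 0.1589, 0.1192]
tcp_rot: [-1.231, 1.181, -1.181]
wrist_force: [-0.1, -0.2, -2.7]
width: 0.571
```

```bash
python3 - <<'E'
from h import *
st()
E
```

```text
t 20.58 tcp [0.6226 0.1589 0.1192] jaw 2.3 F [-0.1346 -0.1908 -2.654 ] w_mm 48.8 q [ 0.2121  0.2934  1.7821 -0.0021  1.0687  0.1737]
```

Emit:
play_rows:
  series: "0 0.1 0 0 0 0 4.2; 0 0.2 0 0 0 0 4.2; 0 0.2 0 0 0 0 4.2; 0 0.2 0 0 0 0 4.2"

```text
time: 20.92
tool_pos: [0.6234, 0.159, 0.1188]
tcp_rot: [-1.229, 1.18, -1.181]
wrist_force: [-2.3, -1.2, 5.3]
width: 0.571
```

```bash
python3 - <<'E'
from h import *
st()
E
```

```text
t 20.92 tcp [0.6234 0.159  0.1188] jaw 2.3 F [-2.269  -1.2228  5.2832] w_mm 48.7 q [ 0.212   0.294   1.7822 -0.0021  1.0662  0.1737]
```

Floor contact: the force reversed to +5 N at TCP 118.8 mm. Releasing and rising.

Emit:
play_rows:
  series: "0 0 0 0 0 0 5.4; 0 0 0 0 0 0 6; 0 0 0 0 0 0 7; 0 0 0 0 0 0 8; 0 -1 0 0 0 0 8.5; 0 -3 0 0 0 0 8.5; 0 -6 0 0 0 0 8.5; 0 -10 0 0 0 0 8.5; 0 -10 0 0 0 0 8.5; 0 -10 0 0 0 0 8.5"

```text
time: 21.75
tool_pos: [0.6261, 0.1598, 0.2239]
tcp_rot: [-1.222, 1.174, -1.184]
wrist_force: [-0.3, -0.1, -0.4]
width: 1.0
```

```bash
python3 - <<'E'
from h import *
st(); to(.418,.336,.2,2.3,"above tube"); to(.418,.336,.088,2.3,"tube")
im=bot.read_camera("scene"); cv2.imwrite("pics/c14.png",cv2.resize(im[90:240,200:340],None,fx=4,fy=4))
hs=cv2.cvtColor(im,cv2.COLOR_BGR2HSV)
m=(hs[...,0]>100)&(hs[...,0]<130)&(hs[...,1]>130)&(hs[...,2]>60); m[:125]=0;m[220:]=0;m[:,320:]=0
for s,c,l in blobs(m,10): print("scene blue",s,c)
print("tube cap expected",proj("scene",(.418,.336,.108)))
E
```

```text
t 21.75 tcp [0.6261 0.1598 0.2239] jaw 2.3 F [-0.2648 -0.1096 -0.3504] w_mm 85.4 q [ 0.2123  0.2095  1.6843 -0.002   1.24    0.1736]
above tube d_cm [-18.43   2.22 -20.11] rv_deg [-0.5 -0.   0. ]
tube d_cm [-18.43  13.42 -20.2 ] rv_deg [-0.5 -0.   0. ]
scene blue [284 129  10   7  60] [288.35 131.95]
scene blue [291 151  16  13 161] [298.0311 157.1739]
scene blue [237 188  17  15 204] [244.5735 195.0343]
tube cap expected [288.4063 132.5907]
```

View pics/c14.png

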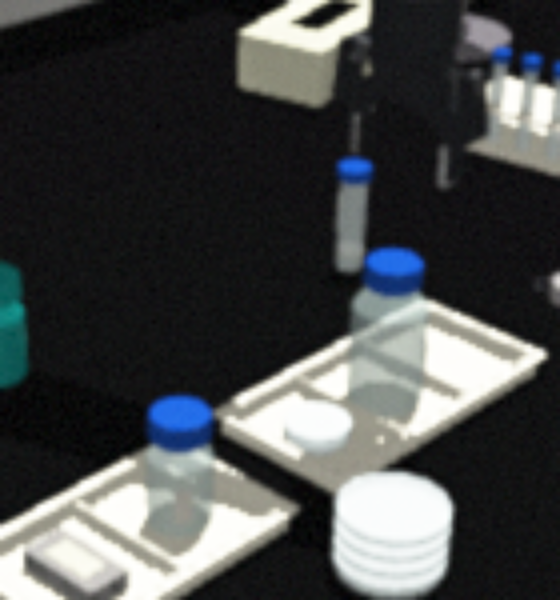

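The tall bottle stands in the middle bay (cap at (395,268)), and the tube cap is at (288.4,132.0), where predicted. Moving over the tube.

Emit:
play_rows:
  series: "-18.4 2.2 -20.1 -0.5 0 0 8.5; -18.4 2.2 -20.1 -0.5 0 0 8.5; -18.4 2.2 -20.1 -0.5 0 0 8.5; -18.4 2.2 -20.1 -0.5 0 0 8.5; -18.4 2.2 -20.1 -0.5 0 0 8.5; -18.4 2.2 -20.1 -0.5 0 0 8.5; -18.4 2.2 -20.1 -0.5 0 0 8.5; -18.4 2.2 -20.1 -0.5 0 0 8.5; -18.4 2.2 -20.1 -0.5 0 0 8.5; -18.4 2.2 -20.1 -0.5 0 0 8.5"

```text
time: 22.63
tool_pos: [0.4161, 0.3348, 0.1971]
tcp_rot: [-1.235, 1.183, -1.179]
wrist_force: [-0.2, -0.6, -0.7]
width: 0.999
```

```bash
python3 - <<'E'
from h import *
st(); to(.418,.336,.088,2.3,"tube")
im=bot.read_camera("scene"); cv2.imwrite("pics/c15.png",cv2.resize(im[70:220,200:340],None,fx=4,fy=4))
E
```

```text
t 22.63 tcp [0.4161 0.3348 0.1971] jaw 2.3 F [-0.2318 -0.6044 -0.7074] w_mm 85.3 q [0.6299 0.0267 1.9384 0.0015 1.1835 0.5894]
tube d_cm [-0.15 10.91  0.26] rv_deg [ 0.4 -0.   0.2]
```

View pics/c15.png

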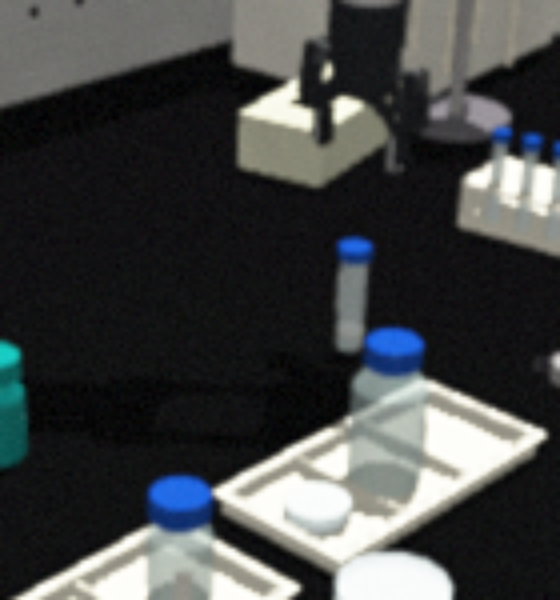

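The gripper tips straddle the tube cap column at (355,250). Descending and closing gently.

Emit:
play_rows:
  series: "-0.1 3 0.2 0.2 0 0 8.5; -0.1 6 0.2 0.2 0 0 8.5; -0.1 9 0.2 0.2 0 0 8.5; -0.1 10.6 0.2 0.2 0 0 8.5; -0.1 10.8 0.2 0.2 0 0 8.5; -0.1 10.8 0.2 0.2 0 0 7; -0.1 10.8 0.2 0.2 0 0 6; -0.1 10.8 0.2 0.2 0 0 5; -0.1 10.8 0.2 0.2 0 0 4.2; -0.1 10.8 0.2 0.2 0 0 3.6; -0.1 10.8 0.2 0.2 0 0 3; -0.1 10.8 0.2 0.2 0 0 2.8"
  newtons: 25

```text
time: 23.68
tool_pos: [0.419, 0.3362, 0.091]
tcp_rot: [-1.228, 1.18, -1.181]
wrist_force: [-0.6, 0.2, 5.5]
width: 0.388
```

```bash
python3 - <<'E'
from h import *
st()
E
```

```text
t 23.68 tcp [0.419  0.3362 0.091 ] jaw 2.2 F [-0.555   0.1794  5.468 ] w_mm 33.1 q [ 0.6301  0.1371  2.0326 -0.0007  0.9726  0.5915]
```

Cap gripped: 33.1 mm against 34 mm expected. Lifting.

Emit:
play_rows:
  series: "0 -0.7 0 0 0 0 2.8; 0 -2 0 0 0 0 2.8; 0 -4 0 0 0 0 2.8; 0 -6 0 0 0 0 2.8; 0 -6.5 0 0 0 0 2.8; 0 -6.5 0 0 0 0 2.8"

```text
time: 24.18
tool_pos: [0.4203, 0.3372, 0.1582]
tcp_rot: [-1.224, 1.179, -1.181]
wrist_force: [0.0, -0.8, 0.1]
width: 0.388
```

```bash
python3 - <<'E'
from h import *
st(); to(.619,.252,.157,2.3,"above bay"); to(.619,.252,.095,2.3,"bay")
im=bot.read_camera("scene"); cv2.imwrite("pics/c16.png",cv2.resize(im[70:220,200:340],None,fx=4,fy=4))
E
```

```text
t 24.18 tcp [0.4203 0.3372 0.1582] jaw 2.2 F [ 0.0283 -0.8374  0.1058] w_mm 33.1 q [ 0.6304  0.0632  1.9759 -0.0006  1.0987  0.5914]
above bay d_cm [ 9.29  0.18 19.52] rv_deg [-0.2 -0.1 -0.1]
bay d_cm [ 9.3   6.38 19.5 ] rv_deg [-0.2 -0.1 -0.1]
```

View pics/c16.png

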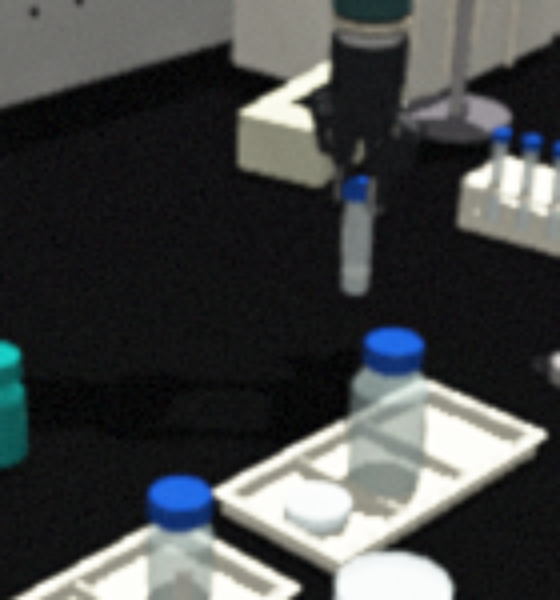

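The tube hangs upright at (356,240). Carrying it to the left bay.

Emit:
play_rows:
  series: "0.6 0 1.2 0 0 0 2.8; 1.6 0 3.5 0 0 0 2.8; 3 0 6.5 0 0 0 2.8; 4.5 0 9.5 0 0 0 2.8; 6 0 12.5 0 0 0 2.8; 7.4 0 15.5 0 0 0 2.8; 8.6 0 18 0 0 0 2.8; 9.3 0.1 19.4 0 0 0 2.8; 9.3 0.2 19.4 0 0 0 2.8; 9.3 1.5 19.4 0 0 0 2.8; 9.3 2.8 19.4 0 0 0 2.8; 9.3 2.8 19.4 0 0 0 2.8"

```text
time: 25.23
tool_pos: [0.6126, 0.2507, 0.1236]
tcp_rot: [-1.235, 1.184, -1.178]
wrist_force: [-0.8, -0.2, -0.7]
width: 0.393
```

```bash
python3 - <<'E'
from h import *
st(); to(.619,.252,.095,2.3,"bay")
im=bot.read_camera("scene"); cv2.imwrite("pics/c17.png",cv2.resize(im[90:240,200:350],None,fx=4,fy=4))
E
```

```text
t 25.23 tcp [0.6126 0.2507 0.1236] jaw 2.3 F [-0.8032 -0.1801 -0.6757] w_mm 33.5 q [0.3508 0.3258 1.7306 0.0001 1.0924 0.3106]
bay d_cm [-0.11  2.86  0.67] rv_deg [0.4 0.  0.1]
```

View pics/c17.png

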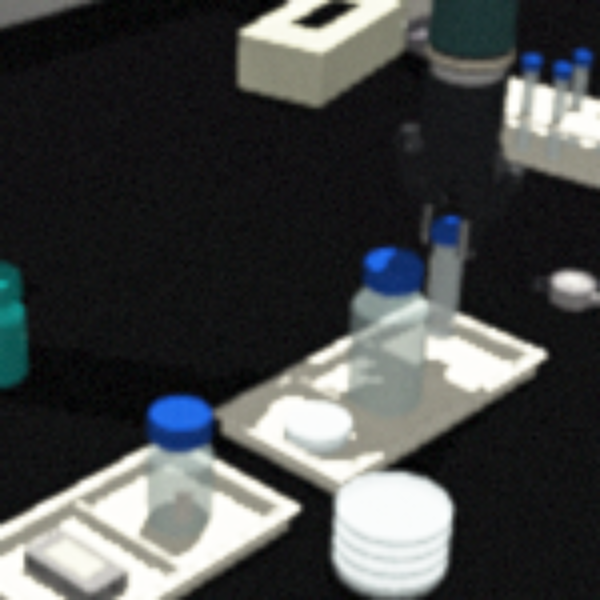

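The tube is upright over the left bay at (445,275), clear of the tall bottle. Lowering.

Emit:
play_rows:
  series: "-0.1 0.8 0.4 0.3 0 0 2.8; -0.1 1.6 0.6 0.3 0 0 2.8; -0.1 2.2 0.6 0.3 0 0 2.8; -0.1 2.6 0.6 0.3 0 0 2.8; -0.1 2.8 0.6 0.3 0 0 2.8; -0.1 2.95 0.6 0.3 0 0 2.8; -0.1 3 0.6 0.3 0 0 2.8"

```text
time: 25.87
tool_pos: [0.6191, 0.2523, 0.0951]
tcp_rot: [-1.229, 1.179, -1.181]
wrist_force: [-0.0, 0.0, -0.6]
width: 0.387
```

```bash
python3 - <<'E'
from h import *
st()
E
```

```text
t 25.87 tcp [0.6191 0.2523 0.0951] jaw 2.3 F [-0.041   0.0347 -0.63  ] w_mm 33.1 q [ 0.3505  0.3609  1.7411 -0.0018  1.0401  0.311 ]
```

Emit:
play_rows:
  series: "0 0.1 0 0 0 0 2.8; 0 0.15 0 0 0 0 2.8; 0 0.15 0 0 0 0 2.8; 0 0.15 0 0 0 0 2.8"

```text
time: 26.2
tool_pos: [0.6195, 0.2524, 0.095]
tcp_rot: [-1.228, 1.178, -1.181]
wrist_force: [-2.0, -1.0, 6.3]
width: 0.382
```

```bash
python3 - <<'E'
from h import *
st()
E
```

```text
t 26.2 tcp [0.6195 0.2524 0.095 ] jaw 2.3 F [-2.0244 -0.9718  6.2859] w_mm 32.6 q [ 0.3504  0.3611  1.741  -0.0017  1.0389  0.311 ]
```

Floor contact: +6 N at TCP 95.0 mm, i.e. grip height plus 4 mm. Releasing slowly, since the tube is light.

Emit:
play_rows:
  series: "0 0 0 0 0 0 3.5; 0 0 0 0 0 0 3.9; 0 0 0 0 0 0 4.4; 0 0 0 0 0 0 5.2; 0 0 0 0 0 0 6.2; 0 0 0 0 0 0 7.5; 0 -1.5 0 0 0 0 8.5; 0 -4 0 0 0 0 8.5; 0 -8 0 0 0 0 8.5; 0 -12 0 0 0 0 8.5; 0 -15 0 0 0 0 8.5; 0 -15 0 0 0 0 8.5"

```text
time: 27.2
tool_pos: [0.6236, 0.2542, 0.2549]
tcp_rot: [-1.214, 1.17, -1.184]
wrist_force: [1.0, 1.6, 1.3]
width: 0.998
```

```bash
python3 - <<'E'
from h import *
st(); to(.40,.45,.28,2.3,"aside")
im=bot.read_camera("scene"); cv2.imwrite("pics/c18.png",cv2.resize(im[90:240,200:350],None,fx=4,fy=4))
E
```

```text
t 27.2 tcp [0.6236 0.2542 0.2549] jaw 2.3 F [0.9733 1.5662 1.2731] w_mm 85.2 q [ 0.3509  0.2382  1.5924 -0.0015  1.2955  0.3109]
aside d_cm [-20.47  -2.77 -21.52] rv_deg [-0.9  0.  -0.2]
```

View pics/c18.png

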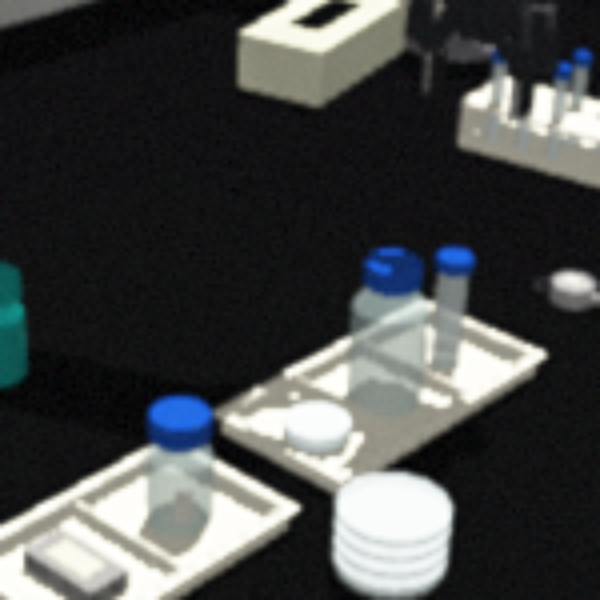

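The tube stands in the left bay at (452,315). Moving the arm aside to check everything from both cameras.

Emit:
play_rows:
  series: "-10 -2.8 -10 0 0 0 8.5; -20.5 -2.8 -21.5 0 0 0 8.5; -20.5 -2.8 -21.5 0 0 0 8.5; -20.5 -2.8 -21.5 0 0 0 8.5; -20.5 -2.8 -21.5 0 0 0 8.5; -20.5 -2.8 -21.5 0 0 0 8.5; -20.5 -2.8 -21.5 0 0 0 8.5; -20.5 -2.8 -21.5 0 0 0 8.5; -20.5 -2.8 -21.5 0 0 0 8.5; -20.5 -2.8 -21.5 0 0 0 8.5; -20.5 -2.8 -21.5 0 0 0 8.5; -20.5 -2.8 -21.5 0 0 0 8.5"

```text
time: 28.25
tool_pos: [0.4, 0.4485, 0.2764]
tcp_rot: [-1.219, 1.174, -1.185]
wrist_force: [-0.1, 0.5, -0.5]
width: 0.996
```

```bash
python3 - <<'E'
from h import *
st()
im=bot.read_camera("top"); cv2.imwrite("pics/topF.png",im); cv2.imwrite("pics/topFz.png",cv2.resize(im[90:300,75:450],None,fx=2.1,fy=2.1,interpolation=cv2.INTER_CUBIC))
sc=bot.read_camera("scene"); cv2.imwrite("pics/scF.png",sc); cv2.imwrite("pics/scFz.png",cv2.resize(sc[110:260,150:350],None,fx=3.9,fy=3.9,interpolation=cv2.INTER_CUBIC))
def bl(im,box):
    hs=cv2.cvtColor(im,cv2.COLOR_BGR2HSV); m=(hs[...,0]>100)&(hs[...,0]<130)&(hs[...,1]>130)&(hs[...,2]>60)
    k=np.zeros_like(m); y0,y1,x0,x1=box; k[y0:y1,x0:x1]=m[y0:y1,x0:x1]; return [(c,s[4]) for s,c,l in blobs(k,20)]
T={"t3":((.623,.159)),"t2":((.635,-.1655))}; a=np.radians(2.3); Rt=np.array([[np.cos(a),np.sin(a)],[-np.sin(a),np.cos(a)]])
for c,n in bl(im,(140,225,130,360)):
    for nm,z in (("tall",.147),("short",.109),("tube",.119)):
        p=cast("top",*c,z); print("top",c,n,nm,p, "t3",Rt@(p[:2]-T["t3"]),"t2",Rt@(p[:2]-T["t2"]))
for c,n in bl(sc,(125,230,150,345)):
    for nm,z in (("tall",.1355),("short",.0975),("tube",.112)):
        p=cast("scene",*c,z); print("scene",c,n,nm,p[:2])
g=im.max(axis=2); hs=cv2.cvtColor(im,cv2.COLOR_BGR2HSV)
m=(hs[...,2]>120)&(hs[...,1]<80); m[:90]=0
for s,c,l in blobs(m,80):
    if s[0]<100 or s[1]<140 or s[0]>385: print("white",s,c)
E
```

```text
t 28.25 tcp [0.4    0.4485 0.2764] jaw 2.2 F [-0.1347  0.4956 -0.5426] w_mm 85.0 q [ 0.805   0.0949  1.7186 -0.0069  1.3201  0.7682]
top [187.3969 172.1527] 262 tall [0.6215 0.1593 0.147 ] t3 [-0.0015  0.0003] t2 [-0.0005  0.3251]
top [187.3969 172.1527] 262 short [0.6287 0.1645 0.109 ] t3 [0.0059 0.0053] t2 [0.007 0.33 ]
top [187.3969 172.1527] 262 tube [0.6268 0.1631 0.119 ] t3 [0.004 0.004] t2 [0.005  0.3287]
top [289.6653 172.5347] 245 tall [ 0.6246 -0.1031  0.147 ] t3 [-0.0089 -0.262 ] t2 [-0.0078  0.0627]
top [289.6653 172.5347] 245 short [ 0.632  -0.1064  0.109 ] t3 [-0.0017 -0.2656] t2 [-0.0006  0.0591]
top [289.6653 172.5347] 245 tube [ 0.6301 -0.1056  0.119 ] t3 [-0.0036 -0.2646] t2 [-0.0025  0.0601]
top [153.4324 174.7838] 111 tall [0.6132 0.2459 0.147 ] t3 [-0.0063  0.0872] t2 [-0.0052  0.4119]
top [153.4324 174.7838] 111 short [0.6202 0.2539 0.109 ] t3 [0.001 0.095] t2 [0.0021 0.4197]
top [153.4324 174.7838] 111 tube [0.6184 0.2518 0.119 ] t3 [-0.0009  0.0929] t2 [0.0001 0.4176]
scene [298.     157.0802] 162 tall [0.619  0.1638]
scene [298.     157.0802] 162 short [0.5732 0.2199]
scene [298.     157.0802] 162 tube [0.5907 0.1985]
scene [313.3429 154.5429] 70 tall [0.6432 0.2196]
scene [313.3429 154.5429] 70 short [0.5987 0.2785]
scene [313.3429 154.5429] 70 tube [0.6157 0.256 ]
scene [244.532  195.0345] 203 tall [ 0.6731 -0.1448]
scene [244.532  195.0345] 203 short [ 0.6301 -0.1047]
scene [244.532  195.0345] 203 tube [ 0.6465 -0.12  ]
white [242 104  33  37 964] [257.9844 122.1763]
white [ 467  132   45   86 2331] [495.0232 171.2102]
white [ 391  156   46   35 1274] [413.8289 172.5785]
white [ 83 169  16  18 196] [ 90.4337 178.5663]
white [  2 289  17  14 125] [  9.208 295.08 ]
white [  0 341  25  17 110] [ 10.8636 348.5636]
```

View pics/topFz.png

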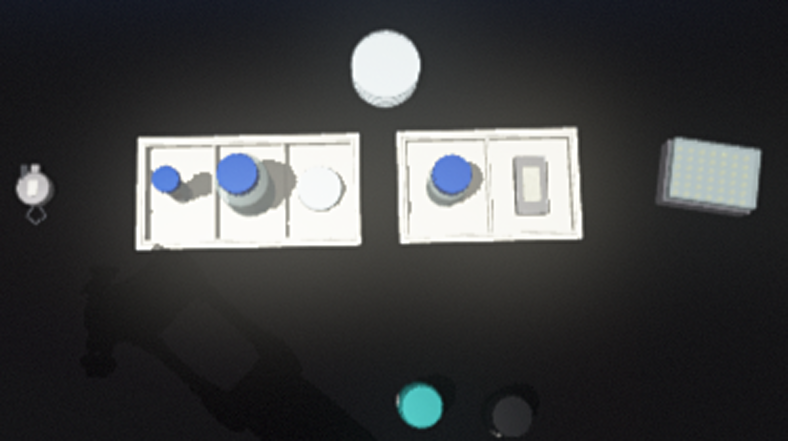

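View pics/scFz.png

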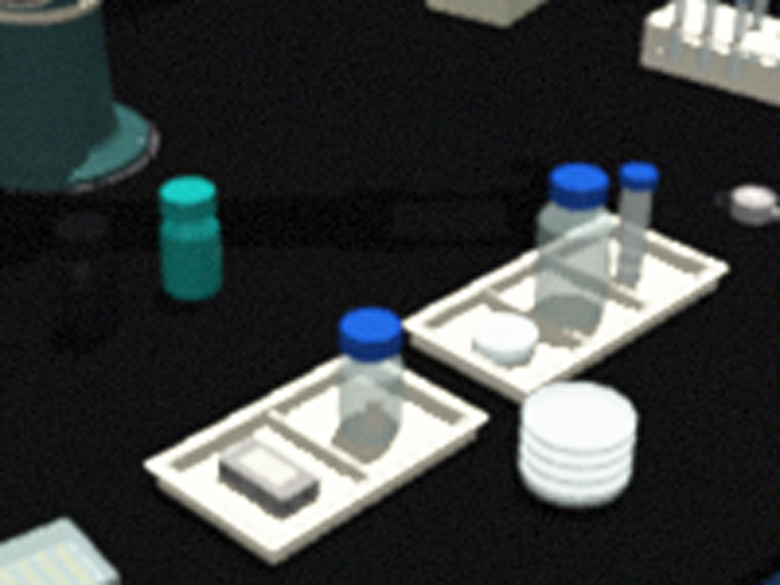

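Both views show all five items upright or flat, near their bay centres. The bystanders are where they were: stack at (258.0,122.2) and counter at (90.4,178.6). The tip box blob shifted about 1 px because more of it is lit now; the robot never came near it. Handing in.

```bash
python3 - <<'E'
from h import *
st(); print(bot.finish_job())
E
```

```text
t 28.35 tcp [0.4001 0.4487 0.2768] jaw 2.2 F [-0.2365  0.0409  0.0235] w_mm 85.0 q [ 0.8049  0.0946  1.7182 -0.0067  1.3202  0.7684]
the job is handed in; nothing more can be done
None
```

Both kits are in their trays and the job was handed in at 28.4 s. The hand-in reports no verdict.

- **Three-bay tray:** the dish is in the right bay, the tall bottle in the middle and the tube in the left.
- **Two-bay tray:** the short bottle is in the left bay and the chamber case in the right. The black and turquoise look-alikes were left alone.
- **Setting down:** each item was lowered until the wrist force showed floor contact, between 2 and 16 N, before release. The tool then stood within 0.5 mm of the grip height plus the 4 mm bay floor. I did not measure the final heights separately.
- **Last camera check:** in the top view the tall bottle, tube and short bottle were within about 3 mm of their bay centres, and the scene view agreed to about 6 mm. All stood upright. The dish and case were checked by eye only: flat and inside their bays, with the label up.
- **Bystanders:** the dish stack and tally counter were at the same pixels as at the start, within 0.2 px. The tip box's bright patch read about 1 px (3 mm) off. I put that down to lighting, because its lit area had grown and the gripper stayed well away from it.
- **Smaller disagreement:** the trays measured about 10 mm too long and too wide in the image, so I used only their centres. Those agreed with the dividers, and for the two-bay tray with the scene camera. The scene outline of the three-bay tray was merged with the dish stack and could not be used.

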